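# Index the seal-press turret and unscrew its die head

## Task

On the seal press, swing the turret round by its red handle until the brass die head clicks into the gap at the front of the yellow guard ring. There unscrew the die head (ordinary right-hand thread, so anticlockwise from above), lift it out through the gap, and stand it upright near the middle of the black rubber pad: set it down rather than drop it. Leave the empty socket at the gap and everything else on the desk where it lies.

Things in the scene. Friction and masses are not known exactly. Their poses are not given: they have to be found in the camera images.
- press: Fixed seal press: round grey foot 244 mm across and 14 mm high, carrying a yellow guard ring (inner radius 84, outer radius 118, underside 84 and top 90 mm above the desk) on four posts. Origin on the desk at the turret's vertical axis, z up; its -x axis points to the front, where the guard ring has its only gap (about 45 degrees wide).
- axis (a point): Point on the turret's vertical axis, 90 mm above the desk (fixed to the press).
- gap (a point): Centre line of the die head when it stands in the guard's gap: 62 mm from the axis along the press's -x, 90 mm above the desk (fixed to the press). A sprung pawl below clicks into the turret's only notch here and then holds the turret to about 1 degree; entering or leaving the notch takes 10 to 15 N at the handle, and the bump is felt 10 mm before it.
- handle (a point): Grip point of the turret's red upright handle, a round bar 18 mm in diameter, 62 mm from the axis on the side opposite the die head; this point is 122 mm above the desk, the bar's top 13 mm higher, and it is clear of other things down to 95 mm above the desk. The turret turns endlessly either way about the axis, with light friction (about 0.12 N m), and stays where it is left.
- socket (a point): On the turret: middle of the rim of the threaded cup that holds the die head, 62 mm from the axis, 62 mm above the desk. Its x axis gives the direction of the black mark on the head when that is fully home.
- head_mid (a point): Middle (half-way up) of the brass die head, 115 mm long, about 0.45 kg. From the bottom: shank 36 mm in diameter and 35 long, flange 60 in diameter and 6 thick, round fluted grip 32 in diameter and 74 long. z up along it, x along the black mark on its top: parallel to socket's x when fully home. Screwed in, its bottom is about 28 mm above the desk, its top 143.
- head_foot (a point): Centre of the die head's flat bottom. Two shank pins, 47 mm across, run in a coarse two-start thread. It starts 0 to 0.3 rad loose. Turned anticlockwise it climbs about 3.9 mm per rad, lifts free from 2.3 rad past fully home (a stop comes at 2.6), and stays where let go; 1.5 mm of play lets it lean 3 degrees. Away from the gap the guard catches its flange. 65 mm of lift clears the guard.
- pad_top (a point): Centre of the top of the fixed black rubber pad, 120 x 120 mm, top 4 mm above the desk.
- meter_base_mid (a point): Bystander: centre of a loose black meter base 100 x 130 x 40 mm on rubber feet.
- bus_bar_mid (a point): Bystander: centre of a loose flat copper bus bar 160 x 26 x 6 mm, long along its x.
- seal_a_mid (a point): Bystander: centre of a loose round lead seal, 28 mm across, 9 mm thick.
- seal_b_mid (a point): Bystander: centre of a second loose round lead seal, the same size.
Not all that is in view belongs to the job. Of the things shaped like the part that bears head_mid, the brass one is meant.

How it is judged (in metres and radians):
On the way, in this order (a step that is already met when the one before it is completed fails the run):
1. the die head, still screwed in, stands in the guard's gap (horizontal distance between socket and gap below 0.005 m and horizontal distance between head_mid and gap below 0.01 m and height (world z) of head_mid below 0.1 m), for 0.3 s.
2. the die head is unscrewed and lifted clear, up through the gap (height (world z) of head_mid above 0.13 m and horizontal distance between head_mid and gap below 0.03 m), for 0.05 s.
3. the die head is set on the pad while still held (contact force between head and pad above 0.5 N and contact force between the fingers and head above 0.5 N and angle between head_mid's own z axis and vertical below 0.25 rad), for 0.05 s.
At the end, for the whole second after the job is handed in: The die head stands upright (within 0.08 rad), released and at rest on the rubber pad, its centre within 35 mm of the pad's centre; the empty socket is within 8 mm of the gap position; the bystanders lie within 20 mm of where they were (horizontal distance between head_mid and pad_top below 0.035 m and angle between head_mid's own z axis and vertical below 0.08 rad and height (world z) of head_mid between 0.056 and 0.067 m and linear speed of head below 0.02 m/s and horizontal distance between socket and gap below 0.008 m); the robot touches nothing.
It fails at once if the meter base is moved more than 20 mm (distance of meter_base_mid from where it was at the start of the episode above 0.02 m).
It fails at once if the bus bar is moved more than 20 mm (distance of bus_bar_mid from where it was at the start of the episode above 0.02 m).
It fails at once if the first lead seal is moved more than 20 mm (distance of seal_a_mid from where it was at the start of the episode above 0.02 m).
It fails at once if the second lead seal is moved more than 20 mm (distance of seal_b_mid from where it was at the start of the episode above 0.02 m).
It also fails if it takes over 64 s, if anything falls off the work surface, if the arm or the gripper's body presses on something with over 40 N, if the wrist force passes 120 N, or if a joint passes its speed limit or range.

## Robot

A 6-joint arm with a two-finger parallel gripper is mounted at the origin on the work surface. World frame = base frame: x ahead of the robot, y to its left, z up, the work surface at z = 0. Lengths are in mm, angles in rad, forces in N, time in s.
With the tool pointing down it reaches from about 300 to 875 mm from the base axis. Payload 4.2 kg.
Tool frame: the origin (TCP) lies at the very end of the fingers, on their centre line; the grasp point (between the pads) lies 19 mm behind it; z points along the fingers, x is the direction in which the jaws open and shut, and the axes are right-handed (so a half turn about z gives the same grasp; the last joint's range is limited). The gripper opens to 85 mm and grips with 20 to 120 N. Pads are 22 mm wide; open, the fingers measure 114 mm over their backs; the gripper's body (76 mm by 85 mm) begins 54 mm behind the grasp point. The pads swing forward as they close: fully open they stand 13 mm farther back than shut.
Start: joints at [-0.02, 0.32, 1.565, -0, 1.257, -0.02], TCP at [575.014, 0, 231.338] pointing down, gripper open.
Joint ranges: [-3.11, 3.11], [-0.84, 2.01], [0.21, 2.61], [-1.34, 4.49], [0.05, 2.63], [-2.56, 2.56]. Speed limits (rad/s): [2.57, 2.57, 3.14, 3.14, 3.14, 3.14].

## Interface

Orientations are given as a 3x3 rotation matrix whose columns are the frame's x, y, z axes.
In Python, from bench import get_state, snapshot, env gives the robot as it stands. The module is installed in compiled form; this text tells all that it offers.
- The arm moves only by the tool step_arm, never from a script. Its argument "increments" is a list of rows, each a list of 6 numbers: the shift along the world's x, y, z in units of 0.04 m (1.0 is 0.04 m), then the turn, a rotation vector about the world's x, y, z in units of 0.1 rad (1.0 is 0.1 rad). In form: [[x, y, z, rx, ry, rz], ...]. A call has 1 to 8 rows; each row shifts and turns the pose as measured when the row begins; what a row does not reach is not made up. A row lasts 1/12 s, in which the tool goes at most 41.7 mm and 7.16 degrees, less where a joint would pass 70% of its speed; a pose out of reach is approached as far as the arm can. A call with a number of a shift or a turn outside -1 to 1 is refused whole. A call with a gripper value outside its range is refused whole. "hand" is the opening, from 0 (shut) to 1 (fully open), set as the call begins (left out, the last holds). The fingers move at their own pace and stop on an object; "squeeze" is the grip in N (left out, the last holds). Time passes only in rows, so rows that do not move let the fingers close. It gives the time, the measured TCP pose, the force and the opening at its end, in the units of the state.
- get_state(): the state, without advancing time (a new reading comes with each control period).
- snapshot(name): name is "scene" or "side" or "wrist"; returns a dict with "frame" (400x640x3 uint8, red, green, blue), "depth" (400x640 float32, mm along the optical axis (not along the pixel's ray), 0 where there is no reading), "fovy" (degrees; the focal length in pixels is half the picture's height over the tangent of half this angle, whatever the lens; pixels are square), "cx", "cy" (the principal point, pixels), "view" (4x4, takes a point from world to camera coordinates). Camera axes: x right, y up, looking along -z (the intrinsics and any distortion apply to the point x, -y, -z); pixel columns grow to the right and rows downward; lengths in mm; the calibration is good to about 2 mm. A picture is of the moment at which its call begins.
- env.job_done(): hands the job in, once; it reports no verdict.
The state is a dict: "time": time; "joints": joint angles; "qvel": joint speeds; "tau": joint torques, N m; "tcp_pos": TCP position; "tool_rot": TCP orientation; "wrist_force": force on the tool from outside, world axes, zero at the start; "torque": the same for the moment, N m; "width": finger opening in mm.
Only numpy, scipy, OpenCV 4.12 (cv2) and the standard library are available. Lean on these libraries where they do the work, as an engineer would, in place of code of your own. Each camera call takes 0.05 s, during which the arm holds its last target.

## Working session

There is one attempt and no reset: what is moved stays moved. The work goes in short steps, Python scripts to look and compute and a tool call to move; the robot and the scene stay as the last step left them, time stands still between calls to the robot, and variables do not carry over. Pictures are saved under pics/ and viewed, and the job is handed in when it is done.

Besides the shell and the picture viewer there is one more tool, called after "Request:" as name(argument=value, ...), one argument or row to a line, values as JSON. step_arm: Moves the arm, as the interface text tells. Its arguments: {"type":"object","properties":{"increments":{"type":"array","items":{"type":"array","items":{"type":"number"}}},"hand":{"type":"number"},"squeeze":{"type":"number"}},"required":["increments"]}

```bash
mkdir -p pics
cat > h.py <<'E'
import numpy as np,cv2
from bench import get_state,snapshot,env
def save(s,n): cv2.imwrite('pics/%s.png'%n,s['frame'][:,:,::-1])
def cloud(s):
    H,W=s['depth'].shape; f=H/2/np.tan(np.radians(s['fovy'])/2)
    u,v=np.meshgrid(np.arange(W)+.5,np.arange(H)+.5)
    d=s['depth']; P=np.stack([(u-s['cx'])/f*d,-(v-s['cy'])/f*d,-d,np.ones_like(d)],-1)
    return (P@np.linalg.inv(s['view']).T)[...,:3]
def ray(s,u,v,z):
    f=200/np.tan(np.radians(s['fovy'])/2); M=np.linalg.inv(s['view'])
    d=M[:3,:3]@np.array([(u-s['cx'])/f,-(v-s['cy'])/f,-1]); o=M[:3,3]
    return o+d*(z-o[2])/d[2]
def proj(s,p):
    f=200/np.tan(np.radians(s['fovy'])/2); c=s['view']@np.append(p,1)
    return c[0]/-c[2]*f+s['cx'], -c[1]/-c[2]*f+s['cy']
E
python3 - <<'E'
from h import *
for n in ['scene','side','wrist']:
    s=snapshot(n); save(s,n+'0'); print(n,{k:(s[k].tolist() if hasattr(s[k],'tolist') else s[k]) for k in s if k not in('frame','depth')}, (s['depth']>0).mean())
print(get_state())
E
```

```text
scene {'fovy': 47.25707606054006, 'cx': 323.77093736964514, 'cy': 200.97486452823796, 'view': [[0.8423393985946022, 0.5389239763694834, 0.005028446021199992, -489.3610827332275], [-0.31035799198502423, 0.47742018834804484, 0.8220388558752809, 103.76012015012641], [0.44061576729198776, -0.6939963338893239, 0.5694091974686314, -1289.30473505045], [0.0, 0.0, 0.0, 1.0]]} 0.995109375
side {'fovy': 48.801267708221246, 'cx': 321.5020743807496, 'cy': 202.3781448816857, 'view': [[0.933919687999986, -0.35718072518754157, 0.014695098519948076, -574.7706518289975], [0.23008947244417052, 0.6320583903769973, 0.7399736656289888, -209.0759346314654], [-0.27359249082599535, -0.6876947874664612, 0.6724752993642864, -752.8463749033541], [0.0, 0.0, 0.0, 1.0]]} 0.9959453125
wrist {'fovy': 71.15215731628511, 'cx': 317.50638635066304, 'cy': 196.42348438366787, 'view': [[0.9999976133117853, -0.001021516800906871, -0.0019312882129060465, -574.7659426095051], [0.00048261471082192, 0.9654084735948337, -0.2607417231559547, 32.457098022373806], [0.002130834056594527, 0.26074016877865425, 0.9654066624648413, -377.75992595082005], [0.0, 0.0, 0.0, 1.0]]} 0.99044140625
{'time': 0.15, 'joints': array([-2.00092070e-02,  3.20133188e-01,  1.56535858e+00, -1.61074734e-05,
        1.25741106e+00, -2.00018045e-02]), 'qvel': array([-0.00039009, -0.00391364, -0.00341916,  0.0006214 , -0.00049209,
       -0.00113716]), 'tau': array([-9.13009580e-05, -4.15840280e+01, -2.34345907e+01, -1.12702321e-04,
        5.94026569e-03, -2.51738534e-06]), 'tcp_pos': array([ 5.74654603e+02, -2.49345986e-03,  2.30697836e+02]), 'tool_rot': array([[ 9.99999142e-01, -2.43399677e-06, -1.31021905e-03],
       [-2.41972544e-06, -1.00000000e+00,  1.08939100e-05],
       [-1.31021907e-03, -1.08907302e-05, -9.99999142e-01]]), 'wrist_force': array([-0.3588322 ,  0.30505785,  0.58873263]), 'torque': array([-0.02927837, -0.03283195,  0.00222847]), 'width': 85.28823490570413}
```

```bash
ls . pics
```

```text
.:
h.py
pics

pics:
scene0.png
side0.png
wrist0.png
```

View pics/scene0.png

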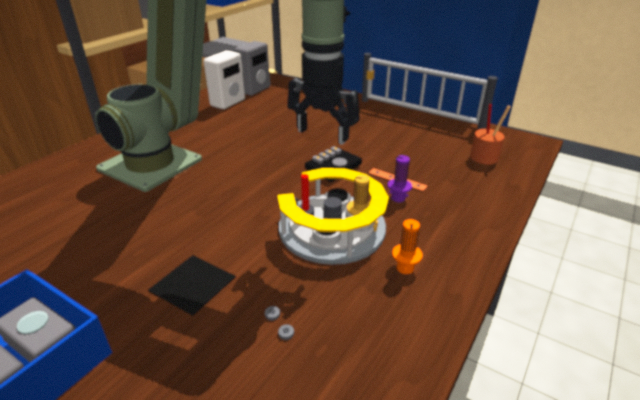

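View pics/side0.png

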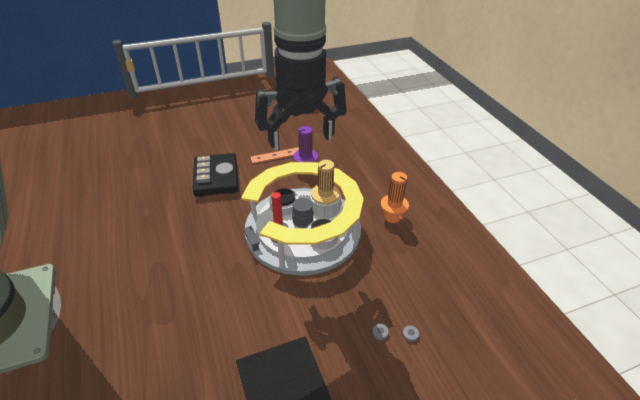

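View pics/wrist0.png

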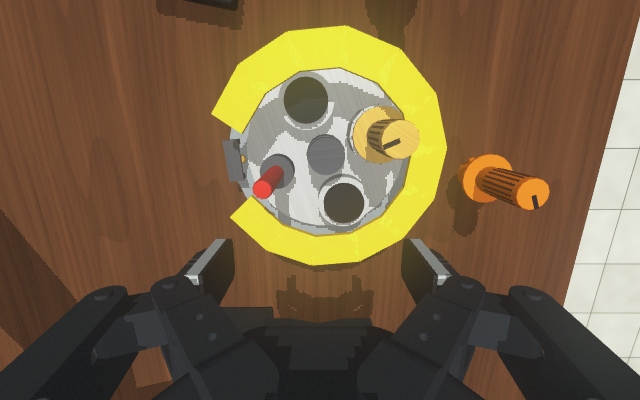

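The wrist view shows the press: ring centred near (325,150) with its gap on the left (about (225,165)), red handle top at (265,188), brass head top at (400,138). The side view shows the pad at (280,375), bystander seals at (381,331) and (411,333), the meter at (215,172) and the bus bar at (275,156).

```bash
cat > m.py <<'E'
from h import *
from scipy.optimize import least_squares
def hsv(s): return cv2.cvtColor(s['frame'],cv2.COLOR_RGB2HSV)
for n in ['wrist','side','scene']:
    s=snapshot(n); P=cloud(s); h=hsv(s)
    y=(h[...,0]>24)&(h[...,0]<34)&(h[...,1]>170)&(h[...,2]>120)&(P[...,2]>80)&(P[...,2]<100)
    Q=P[y]; print(n,'yellow',len(Q),np.percentile(Q[:,2],[5,50,95]))
    c=np.median(Q,0)[:2]
    # annulus fit: hinge on radii
    g=lambda c:np.concatenate([np.maximum(0,np.hypot(*(Q[:,:2]-c).T)-118),np.maximum(0,84-np.hypot(*(Q[:,:2]-c).T))])
    r=least_squares(g,c); c=r.x; rr=np.hypot(*(Q[:,:2]-c).T)
    a=np.unwrap(np.sort(np.arctan2(*(Q[:,:2]-c).T[::-1])));d=np.diff(np.append(a,a[0]+2*np.pi)); i=d.argmax()
    print(' centre',c,np.percentile(rr,[1,50,99]),'gap width,dir',d[i],a[i]+d[i]/2, a[i],a[i]+d[i])
    red=((h[...,0]<6)|(h[...,0]>174))&(h[...,1]>170)&(h[...,2]>80)&(np.hypot(*(P[...,:2]-c).transpose(2,0,1))<90)
    R=P[red]; print(' red',len(R), R[:,2].max()); t=R[R[:,2]>R[:,2].max()-6]; print(' redtop',t.mean(0),np.ptp(t,axis=0), 'ang',np.arctan2(*(R.mean(0)[:2]-c)[::-1]), R.mean(0))
    br=(h[...,0]>14)&(h[...,0]<26)&(P[...,2]>100)&(np.hypot(*(P[...,:2]-c).transpose(2,0,1))<90)
    B=P[br];print(' brass',len(B),B[:,2].max()); t=B[B[:,2]>137]; print(' brtop',t.mean(0),(t.max(0)+t.min(0))/2,np.ptp(t,axis=0))
    bk=(h[...,2]<60)&(P[...,2]>0)&(P[...,2]<9)&(P[...,0]<500)&(P[...,1]>-400)
    k=cv2.morphologyEx(bk.astype(np.uint8),cv2.MORPH_OPEN,np.ones((5,5)))
    nn,l,st,_=cv2.connectedComponentsWithStats(k)
    for j in range(1,nn):
        if st[j,4]>800: K=P[l==j]; print(' pad?',st[j].tolist(),cv2.minAreaRect(K[:,:2].astype(np.float32)),K.mean(0))
E
python3 m.py
```

```text
wrist yellow 18912 [87.85704443 89.02866374 90.1911108 ]
 centre [584.63952423  29.94830291] [ 84.76716516 103.31855866 119.15644398] gap width,dir 0.7622169020849818 3.228734545657158 2.847626094614667 3.609842996699649
 red 256 372.15718543957314
 redtop [575.59007106  66.57498359 372.15718544] [0. 0. 0.] ang -2.7927043261884257 [526.70257608   8.87262522 134.78161223]
 brass 10367 372.15718543957314
 brtop [592.37529653  14.80500764 272.94744917] [579.65205783  27.94724745 254.64433373] [156.07680962  79.31529377 235.02570342]Traceback (most recent call last):
  File "m.py", line 7, in <module>
    Q=P[y]; print(n,'yellow',len(Q),np.percentile(Q[:,2],[5,50,95]))
                                    ~~~~~~~~~~~~~^^^^^^^^^^^^^^^^^^
    return _quantile_unchecked(
        a, q, axis, out, overwrite_input, method, keepdims, weights)
    return _ureduce(a,
                    func=_quantile_ureduce_func,
    ...<5 lines>...
                    overwrite_input=overwrite_input,
                    method=method)
    r = func(a, **kwargs)
    result = _quantile(arr,
                       quantiles=q,
    ...<2 lines>...
                       out=out,
                       weights=wgt)
    slices_having_nans = np.isnan(arr[-1, ...])
                                  ~~~^^^^^^^^^
IndexError: index -1 is out of bounds for axis 0 with size 0
```

```bash
cat > m2.py <<'E'
from h import *
for n in ['side','scene']:
    s=snapshot(n); P=cloud(s); h=cv2.cvtColor(s['frame'],cv2.COLOR_RGB2HSV)
    print(n, s['view'][2], s['depth'].min(), s['depth'].max())
    for (u,v) in ([(252,187),(300,235),(361,210),(326,166),(150,250)] if n=='side' else [(305,180),(361,180),(330,217),(200,300),(192,285)]):
        print((u,v),h[v,u],s['depth'][v,u],P[v,u])
E
python3 m2.py
```

```text
side [-2.73592491e-01 -6.87694787e-01  6.72475299e-01 -7.52846375e+02] 0.0 3472.379
(252, 187) [ 29 125 245] 893.899 [499.76976812  92.88928143  88.56848496]
(300, 235) [ 29 127 245] 795.8744 [547.50353083 -67.80833133  89.42098549]
(361, 210) [ 18 136 146] 978.10236 [ 7.25250042e+02  3.86753550e+01 -3.51203345e-01]
(326, 166) [ 23 117 240] 861.0516 [639.73836139  42.06546007 142.38531836]
(150, 250) [ 11 125 114] 886.81586 [278.04496346  80.65794888  -3.61413557]
scene [ 4.40615767e-01 -6.93996334e-01  5.69409197e-01 -1.28930474e+03] 0.0 3998.3396
(305, 180) [  1 255 150] 981.5351 [5.33332341e+02 4.46660793e-01 1.28352304e+02]
(361, 180) [ 24 181 249] 951.4306 [646.19972351  42.36818083 144.97782536]
(330, 217) [ 21 100  79] 1009.6068 [591.49429775  10.66743163  46.50323219]
(200, 300) [60 17 30] 862.4571 [ 494.86754089 -297.00984287    4.70217105]
(192, 285) [38 31 33] 895.17 [ 452.92301921 -276.8805885     4.24231848]
```

```bash
sed -i "s/(h\[...,1\]>170)&(h\[...,2\]>120)&(P/(h[...,1]>90)\&(h[...,2]>120)\&(P/; s/&(h\[...,1\]>170)&(h\[...,2\]>80)/\&(h[...,1]>130)\&(h[...,2]>80)\&(P[...,2]>80)\&(P[...,2]<150)/; s/(P\[...,2\]>100)&/(P[...,2]>100)\&(P[...,2]<150)\&/; s/(h\[...,2\]<60)/(h[...,2]<60)\&(h[...,1]<110)/" m.py; python3 m.py
```

```text
wrist yellow 18936 [87.83179345 89.0212125  90.20075225]
 centre [584.62314481  29.97165502] [ 84.62279624 103.2517905  119.09298928] gap width,dir 0.7491530311996266 3.2323907622839085 2.8578142466840952 3.606967277883722
 red 467 135.63085498856944
 redtop [526.89767974   8.7874225  133.59986227] [16.70560076 16.48405161  5.88482418] ang -2.8172513923066917 [528.04068981  10.94781937 123.54469213]
 brass 1519 145.2772931166549
 brtop [641.35542931  52.00446695 142.68391163] [641.86950001  51.629352   141.30320762] [31.25113155 30.38666121  7.94817099]
side yellow 3018 [85.78821548 87.42360019 89.07871941]
 centre [584.67833383  27.20314996] [ 84.8842419  103.13476607 118.94905997] gap width,dir 0.7567473775606097 3.210318947367629 2.831945258587324 3.588692636147934
 red 220 134.1909868865597
 redtop [526.08595599   3.47419917 132.0124018 ] [16.28985682 17.41589412  5.05324722] ang -2.712408079756019 [ 5.25178131e+02 -2.61927920e-02  1.11422997e+02]
 brass 370 143.52637090733333
 brtop [641.17823101  47.28819833 140.82820567] [641.74289165  48.65932069 140.32224563] [31.49493441 33
[... 232 characters left out ...]
.05538105 92.77155341]
 centre [585.73047915  28.89360677] [ 84.25286452 103.65632212 119.74748441] gap width,dir 0.8586947342759084 3.2017295275382742 2.77238216040032 3.6310768946762284
 red 162 137.12551094209527
 redtop [528.65730594   1.2511527  134.1857412 ] [11.47607114  7.463769    5.93468906] ang -2.688618018336453 [530.23777093   1.8836909  108.54928407]
 brass 342 147.33758915601152
 brtop [644.19773542  45.78756954 143.33153536] [595.53967863  38.97935054 142.22139513] [127.27689046  57.11707245  10.23238806]
 pad? [155, 257, 74, 55, 2305] ((444.7228088378906, -272.99462890625), (110.8224105834961, 117.5657958984375), 0.567025899887085) [ 447.46763014 -274.58953098    4.85334242]
```

Measured (mm): axis ≈ (584.5, 30), head at angle 0.36, handle at (527, 9), gap direction ≈ 3.22 rad, pad ≈ (445, -273). I'll turn the turret anticlockwise by about 2.86 rad, with the jaws tangential to the circle.

Request:
step_arm(
  increments=[
    [-0.15,0.03,-0.2,0,0,-1],
    [-0.15,0.03,-0.2,0,0,-1],
    [-0.15,0.03,-0.2,0,0,-1],
    [-0.15,0.03,-0.2,0,0,-1],
    [-0.15,0.03,-0.2,0,0,-1],
    [-0.15,0.03,-0.2,0,0,-1],
    [-0.15,0.03,-0.2,0,0,-1],
    [-0.15,0.03,-0.2,0,0,-1],
  ],
  hand=1,
)

```text
time: 1.17
tcp_pos: [527.8, 9.6, 167.2]
tool_rot: [[0.669, -0.743, 0.006], [-0.743, -0.669, -0.004], [0.007, -0.002, -1.0]]
wrist_force: [0.9, -0.7, -0.3]
width: 85.6
```

Request:
step_arm(
  increments=[
    [-0.02,0,0,0,0,-1],
    [0,0,0,0,0,-1],
    [0,0,0,0,0,-1],
    [0,0,-0.1,0,0,-0.7],
  ],
)

```text
time: 1.5
tcp_pos: [524.3, 10.0, 161.8]
tool_rot: [[0.336, -0.942, 0.0], [-0.942, -0.336, -0.005], [0.005, 0.001, -1.0]]
wrist_force: [0.6, 0.5, 0.1]
width: 85.1
```

Run:
```python
from h import *
s=snapshot('wrist');save(s,'w1');P=cloud(s);h=cv2.cvtColor(s['frame'],cv2.COLOR_RGB2HSV)
m=((h[...,0]<6)|(h[...,0]>174))&(h[...,1]>130)&(P[...,2]>128)&(P[...,2]<140)
R=P[m];print(len(R),R.min(0),R.max(0),(R.min(0)+R.max(0))/2);g=get_state();print(g['tcp_pos'],g['tool_rot'])
```

```text
557 [ 5.17829552e+02 -2.21287860e-01  1.28006868e+02] [534.7121974   16.6685613  135.58511285] [526.27087453   8.22363672 131.79599036]
[523.60002773   9.97485878 160.65818668] [[ 0.334894   -0.94225412 -0.00178507]
 [-0.94224697 -0.33488205 -0.00496547]
 [ 0.00408095  0.00334488 -0.99998608]]
```

View pics/w1.png

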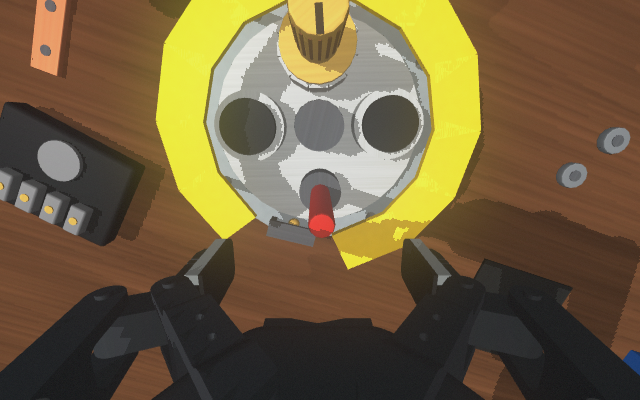

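The wrist picture shows the red handle top at (320,222), between the open jaws (pads at about x=215 and 425). Now I'll descend and grip gently.

Request:
step_arm(
  increments=[
    [0.07,-0.04,-0.35,0,0,0],
    [0,0,-0.35,0,0,0],
    [0,0,-0.35,0,0,0],
    [0,0,-0.3,0,0,0],
    [0,0,0,0,0,0],
  ],
)

```text
time: 1.97
tcp_pos: [527.5, 8.3, 106.2]
tool_rot: [[0.342, -0.94, 0.002], [-0.94, -0.342, -0.005], [0.005, -0.0, -1.0]]
wrist_force: [0.1, -1.0, -0.2]
width: 85.1
```

Request:
step_arm(
  increments=[
    [0,0,-0.05,0,0,0],
    [0,0,0,0,0,0],
    [0,0,0,0,0,0],
    [0,0,0,0,0,0],
    [0,0,0,0,0,0],
    [0,0,0,0,0,0],
    [0,0,0,0,0,0],
    [0,0,0,0,0,0],
  ],
  hand=0,
  squeeze=25,
)

```text
time: 2.63
tcp_pos: [529.0, 8.5, 106.7]
tool_rot: [[0.345, -0.938, 0.006], [-0.938, -0.345, -0.005], [0.007, -0.004, -1.0]]
wrist_force: [-0.8, -1.1, -2.0]
width: 17.2
```

```bash
cat > arc.py <<'E'
import sys; from h import *
n=int(sys.argv[1]); dth=float(sys.argv[2]); c=np.array([584.5,30.]); g=get_state(); p=g['tcp_pos'][:2]
th=np.arctan2(*(p-c)[::-1])%(2*np.pi); R=g['tool_rot']; yaw=np.arctan2(R[1,0],R[0,0])
print('th',th,'r',np.hypot(*(p-c)),'yaw',yaw,'tang mod',(th+np.pi/2-yaw+np.pi/2)%np.pi-np.pi/2, g['wrist_force'],g['torque'],g['tcp_pos'][2])
for i in range(n):
    th+=dth; q=c+62*np.array([np.cos(th),np.sin(th)]); print(np.round((q-p)/40,2)); p=q
E
python3 arc.py 8 0.1
```

```text
th 3.5116357509611107 r 59.49014729403514 yaw -1.2181233175871058 tang mod 0.01737008816352592 [-0.77881881 -1.05700092 -1.99942018] [0.08460951 0.02671854 0.06420838] 106.71630793279284
[ 0.   -0.16]
[ 0.08 -0.13]
[ 0.09 -0.13]
[ 0.1  -0.12]
[ 0.11 -0.11]
[ 0.12 -0.09]
[ 0.13 -0.08]
[ 0.14 -0.07]
```

Request:
step_arm(
  increments=[
    [0.02,-0.15,0,0,0,1],
    [0.07,-0.13,-0.02,0,0,1],
    [0.09,-0.13,-0.02,0,0,1],
    [0.1,-0.12,0,0,0,1],
    [0.11,-0.11,0,0,0,1],
    [0.12,-0.09,0,0,0,1],
  ],
)

```text
time: 3.13
tcp_pos: [550.3, -18.3, 106.7]
tool_rot: [[0.828, -0.561, 0.008], [-0.561, -0.827, 0.007], [0.002, -0.01, -1.0]]
wrist_force: [-0.6, 1.3, -1.4]
width: 17.1
```

```bash
python3 arc.py 8 0.1
```

```text
th 4.097264748571847 r 59.180998933601686 yaw -0.5961125696175935 tang mod -0.019011662195248746 [-0.63065771  1.32313234 -1.43062074] [ 0.1235886  -0.00779234 -0.23524923] 106.7224114910377
[ 0.09 -0.14]
[ 0.14 -0.07]
[ 0.14 -0.06]
[ 0.15 -0.04]
[ 0.15 -0.03]
[ 0.15 -0.01]
[0.15 0.01]
[0.15 0.02]
```

Request:
step_arm(
  increments=[
    [0.11,-0.11,0,0,0,1],
    [0.14,-0.08,0,0,0,1],
    [0.14,-0.06,0,0,0,1],
    [0.15,-0.04,0,0,0,1],
    [0.15,-0.03,0,0,0,1],
    [0.15,-0.01,0,0,0,1],
    [0.15,0.01,0,0,0,1],
    [0.15,0.02,0,0,0,1],
  ],
)

```text
time: 3.8
tcp_pos: [595.9, -26.9, 106.7]
tool_rot: [[0.972, 0.234, -0.009], [0.235, -0.972, 0.019], [-0.005, -0.02, -1.0]]
wrist_force: [-0.9, 3.4, 0.2]
width: 17.0
```

```bash
python3 arc.py 8 0.1
```

```text
th 4.909548321067247 r 58.036401088048834 yaw 0.23681953128926378 tang mod -0.03966019060670689 [-0.91774898  3.35991523  0.1617995 ] [ 0.25952805  0.03160507 -0.24359147] 106.7330408155622
[ 0.17 -0.06]
[0.15 0.05]
[0.14 0.07]
[0.13 0.08]
[0.12 0.09]
[0.11 0.11]
[0.1  0.12]
[0.09 0.13]
```

Request:
step_arm(
  increments=[
    [0.16,-0.03,0,-0.1,-0.05,1],
    [0.15,0.03,0,-0.05,0,1],
    [0.14,0.07,0,0,0,1],
    [0.13,0.08,0,0,0,1],
    [0.12,0.09,0,0,0,1],
    [0.11,0.11,0,0,0,1],
    [0.1,0.12,0,0,0,1],
    [0.09,0.13,0,0,0,1],
  ],
)

```text
time: 4.47
tcp_pos: [633.3, 0.1, 106.8]
tool_rot: [[0.48, 0.877, -0.019], [0.877, -0.48, -0.002], [-0.011, -0.016, -1.0]]
wrist_force: [-2.0, -0.4, 0.3]
width: 17.0
```

```bash
python3 arc.py 8 0.1
```

```text
th 5.734139349650548 r 57.21394633326133 yaw 1.0701080254080362 tang mod -0.04835765614217724 [-1.95831091 -0.39646553  0.28687733] [ 0.1347073   0.04199593 -0.20053241] 106.77457669560471
[0.18 0.07]
[0.06 0.14]
[0.05 0.15]
[0.03 0.15]
[0.02 0.15]
[-0.    0.15]
[-0.02  0.15]
[-0.03  0.15]
```

Request:
step_arm(
  increments=[
    [0.16,0.09,0,0,-0.1,1],
    [0.07,0.14,0,0,-0.1,1],
    [0.05,0.15,0,0,0,1],
    [0.03,0.15,0,0,0,0.8],
    [0.02,0.1,0,0,0,0.5],
  ],
)

```text
time: 4.88
tcp_pos: [641.2, 25.4, 106.7]
tool_rot: [[0.048, 0.999, -0.012], [0.999, -0.049, -0.009], [-0.009, -0.012, -1.0]]
wrist_force: [-2.6, -13.6, 0.7]
width: 17.0
```

```bash
python3 arc.py 5 0.05
```

```text
th 6.202686670291472 r 56.83419550700327 yaw 1.5223203108097647 tang mod -0.03202262090298191 [ -2.55877855 -13.60399623   0.70706981] [-1.77466109  0.31570789 -0.16328427] 106.74306150036477
[0.13 0.07]
[0.   0.08]
[-0.    0.08]
[-0.01  0.08]
[-0.01  0.08]
```

Request:
step_arm(
  increments=[
    [0.02,0.09,0,0,0,0.3],
    [0.02,0.08,0,0,0,0.3],
    [0,0,0,0,0,0],
  ],
)

```text
time: 5.13
tcp_pos: [640.4, 24.5, 106.6]
tool_rot: [[-0.018, 1.0, -0.018], [1.0, 0.017, -0.024], [-0.024, -0.018, -1.0]]
wrist_force: [0.7, 5.1, -1.5]
width: 17.3
```

```bash
python3 arc.py 5 0.05
python3 - <<'E'
from h import *
g=get_state();print(g)
s=snapshot('side');save(s,'s2');s=snapshot('scene');save(s,'c2')
E
```

```text
th 6.184315634633573 r 56.16675749242679 yaw 1.5884645383180869 tang mod -0.11653788406920373 [ 0.65571898  5.06056325 -1.46362297] [ 1.12721246 -0.24594966 -0.1580324 ] 106.62559200482191
[0.15 0.06]
[0.   0.08]
[-0.    0.08]
[-0.01  0.08]
[-0.01  0.08]
{'time': 5.1333, 'joints': array([ 0.03199878,  0.52466681,  1.56226144, -0.02697865,  1.07317959,
       -1.54315195]), 'qvel': array([-0.01135855,  0.00065038,  0.00183163,  0.00313634, -0.00095994,
        0.02033171]), 'tau': array([ -2.13531844, -50.56907058, -20.76384544,  -1.73348129,
         0.57123464,  -0.25664164]), 'tcp_pos': array([640.39246006,  24.45585392, 106.625592  ]), 'tool_rot': array([[-0.01766222,  0.9996893 , -0.01758855],
       [ 0.99955668,  0.01723271, -0.02427902],
       [-0.02396838, -0.01800957, -0.99955049]]), 'wrist_force': array([ 0.65571898,  5.06056325, -1.46362297]), 'torque': array([ 1.12721246, -0.24594966, -0.1580324 ]), 'width': 17.263391491652193}
```

View pics/s2.png

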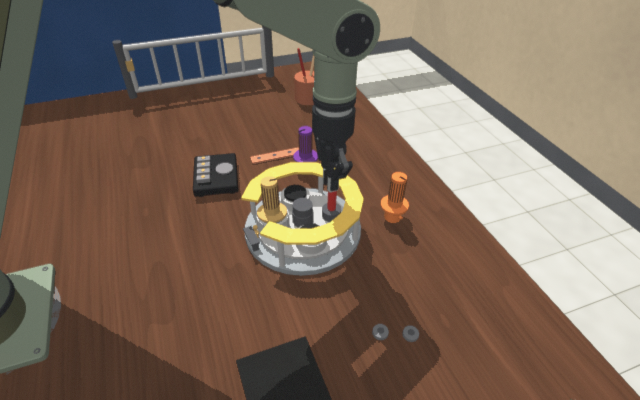

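```bash
cat > hd.py <<'E'
from h import *
c=np.array([584.5,30.])
for n in ['side','scene']:
    s=snapshot(n);P=cloud(s);h=cv2.cvtColor(s['frame'],cv2.COLOR_RGB2HSV)
    near=(np.hypot(*(P[...,:2]-c).transpose(2,0,1))<95)
    B=P[(h[...,0]>12)&(h[...,0]<28)&(P[...,2]>100)&(P[...,2]<150)&near]
    t=B[B[:,2]>np.percentile(B[:,2],97)-5]; m=(np.percentile(t,2,axis=0)+np.percentile(t,98,axis=0))/2
    print(n,'head',len(B),B[:,2].max(),m,np.ptp(t,axis=0),'ang',np.arctan2(*(m[:2]-c)[::-1])%6.283)
    R=P[((h[...,0]<6)|(h[...,0]>174))&(h[...,1]>130)&(P[...,2]>92)&(P[...,2]<140)&near]
    if len(R): print(' red',len(R),R.mean(0),np.ptp(R,axis=0))
E
python3 hd.py
```

```text
side head 456 149.16588952714983 [569.79790017  37.38087937 141.9974768 ] [147.38831313  34.99562307  11.25905703] ang 2.6763232222632882
 red 11 [644.80103758  15.38325748  94.2264835 ] [14.29984775  5.49245096  4.67440833]
scene head 364 148.12874918331892 [580.73809431  39.29404623 144.30817154] [146.65877753  31.43159581   7.17163053] ang 1.9554038000539147
 red 90 [651.83540284  23.15974253 114.26176579] [12.0869809  22.13843449 44.69656197]
```

```bash
sed -i "s/(P\[...,2\]<150)&near\]/(P[...,2]<150)\&near\&(P[...,0]<560)]/" hd.py; python3 hd.py
```

```text
side head 420 143.74492327009511 [521.76021141  38.11859814 140.75899198] [30.21732155 32.8523594   5.87355885] ang 3.0129066337354065
 red 10 [645.31644184  15.21877759  94.3528392 ] [13.93408271  5.63731377  5.43422023]
scene head 333 147.58537757555894 [523.67716012  38.54369772 144.4863762 ] [32.16694987 31.08112576  6.05988113] ang 3.0020371730523987
 red 87 [652.12572392  23.01165629 114.22466016] [11.66439966 21.6657986  44.79873181]
```

Request:
step_arm(
  increments=[
    [0.04,0.2,0,0.2,-0.15,0],
    [0.02,0.2,0,0,0,0],
  ],
  squeeze=40,
)

```text
time: 5.6
tcp_pos: [640.7, 26.7, 106.6]
tool_rot: [[-0.024, 1.0, -0.008], [0.999, 0.024, -0.031], [-0.031, -0.009, -0.999]]
wrist_force: [-1.0, -23.6, 0.1]
width: 16.3
```

```bash
python3 arc.py 5 0.05; python3 hd.py
```

```text
th 6.22511853055061 r 56.316028159921736 yaw 1.5949261579150604 tang mod -0.0821966077491405 [ -1.01933621 -23.57610377   0.10025646] [-2.9543957   0.21791588  0.11260321] 106.62025302141765
[0.14 0.07]
[-0.    0.08]
[-0.01  0.08]
[-0.01  0.08]
[-0.01  0.08]
side head 420 143.55198961957205 [521.47286014  35.31334441 140.47515278] [30.81802385 31.09007242  5.87596688] ang 3.0574890328800497
 red 10 [644.1341408   17.12667939  94.98627431] [11.22737994  6.48862467  6.21211516]
scene head 337 147.48280488961973 [523.33444377  36.45119845 144.2253135 ] [29.96164312 31.52241026  6.14275268] ang 3.0365100568596675
 red 91 [652.24445826  26.25531508 114.12824832] [13.70737708 22.35370999 45.27112372]
```

Run:
```python
from h import *
a=snapshot('side');b=snapshot('wrist');s=snapshot('scene')
x=lambda s,v0,v1,u0,u1,k:cv2.resize(s['frame'][v0:v1,u0:u1,::-1],None,fx=k,fy=k,interpolation=cv2.INTER_CUBIC)
im=np.hstack([x(a,130,280,225,425,2),x(s,110,260,270,470,2)]);im2=cv2.resize(b['frame'][:,:,::-1],(480,300))
im2=cv2.copyMakeBorder(im2,0,0,0,320,0);cv2.imwrite('pics/z3.png',np.vstack([im,im2]))
```

```text
(no output)
```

View pics/z3.png

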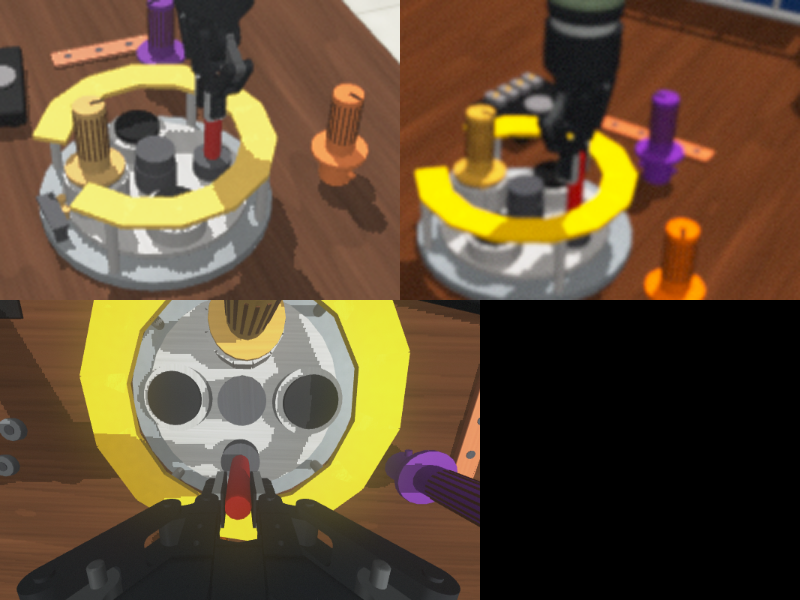

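Nothing is in the way: the head at (90,110) in the side crop is still short of the gap's middle, so this is just the pawl's bump. I'll push harder.

Request:
step_arm(
  increments=[
    [0.02,0.3,0,0.2,0,0],
    [0.02,0.3,0,0.1,0,0],
  ],
)

```text
time: 6.02
tcp_pos: [641.7, 41.1, 106.6]
tool_rot: [[-0.028, 1.0, -0.011], [0.999, 0.028, -0.017], [-0.017, -0.011, -1.0]]
wrist_force: [-4.4, -18.0, 2.0]
width: 16.6
```

```bash
python3 arc.py 0 0.05; python3 hd.py
```

```text
th 0.19226583429715377 r 58.30795449386068 yaw 1.5987885243035385 tang mod 0.1642736367885118 [ -4.39235643 -17.97667981   1.96179731] [-2.24451992  0.73877247  0.1226399 ] 106.56766252904292
side head 428 144.93103543484733 [522.51716841  15.45178333 140.73849576] [29.96077747 30.59861617  7.28896571] ang 3.371947926007466
 red 16 [641.8559249   33.87267392  94.70365148] [14.52969128 13.00259236  5.63389589]
scene head 336 146.66630492866113 [525.63392435  11.97516678 143.64119932] [30.71371632 30.83578436  5.866809  ] ang 3.4385430980674543
 red 62 [650.60230919  44.13683999 109.88131817] [11.45291705 21.48104862 43.02929552]
```

It overshot: the head is now at about 3.40 rad against a target of 3.21. I'll ease back.

Request:
step_arm(
  increments=[
    [0.02,-0.1,0,0,0,0],
    [0,-0.05,0,0,0,0],
  ],
)

```text
time: 6.28
tcp_pos: [641.7, 44.5, 106.7]
tool_rot: [[-0.025, 1.0, -0.012], [1.0, 0.025, 0.0], [0.0, -0.012, -1.0]]
wrist_force: [-1.1, 5.5, -1.2]
width: 16.9
```

```bash
python3 arc.py 0 0.05; python3 hd.py
```

```text
th 0.24903616106851606 r 58.97321991048449 yaw 1.5954954043249587 tang mod 0.22433708353845394 [-1.12464144  5.50462657 -1.22870707] [ 0.6969142  -0.07146286 -0.12567221] 106.66162460135031
side head 425 144.2427309295465 [525.53800609   7.36480819 140.80266753] [30.67134354 32.8795134   6.32853978] ang 3.5079531396675705
 red 15 [641.09722856  35.99807017  94.82314425] [12.70853414  9.00082176  4.43849643]
scene head 332 147.8757908644257 [526.82512764   8.96882244 144.28264569] [30.95154833 29.09389932  6.53769062] ang 3.4910738549379947
 red 60 [650.70821369  43.78817852 110.43655807] [11.49254872 20.70263124 44.7511715 ]
```

Request:
step_arm(
  increments=[
    [0,0,0,0,0,0],
    [0,0,0,0,0,0],
    [0,0,0,0,0,0],
    [0,0,0,0,0,0],
  ],
  hand=0.4,
  squeeze=60,
)

```text
time: 6.72
tcp_pos: [642.9, 46.2, 107.1]
tool_rot: [[-0.027, 1.0, -0.008], [1.0, 0.027, 0.001], [0.001, -0.008, -1.0]]
wrist_force: [-0.3, 0.5, -0.4]
width: 34.2
```

```bash
python3 arc.py 0 0.05; python3 hd.py;python3 - <<'E'
from h import *
s=snapshot('wrist');save(s,'w4')
E
```

```text
th 0.2703187646251211 r 60.63545599934049 yaw 1.5981477417965477 tang mod 0.24296734962346989 [-0.3110852   0.49761676 -0.38745381] [-0.00922094  0.02617482 -0.00339573] 107.12233631845133
side head 425 143.2970056020331 [526.29754675   4.94945834 140.47847389] [30.92330566 30.98811457  5.53559442] ang 3.5478459199923957
 red 43 [637.20495832  41.23518536 114.08612304] [ 9.5073239  30.25075609 41.01459181]
scene head 336 147.4320167858201 [527.45490784   6.48392643 143.90947161] [29.59954088 31.30850725  6.25098936] ang 3.5324177875134275
 red 75 [649.88475394  47.53322854 114.96545546] [14.21195483 30.20973581 43.81110249]
```

View pics/w4.png

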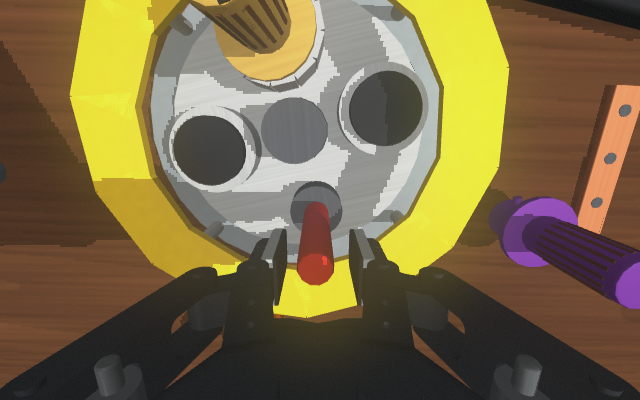

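```bash
cat > wr.py <<'E'
from h import *
s=snapshot('wrist');P=cloud(s);h=cv2.cvtColor(s['frame'],cv2.COLOR_RGB2HSV)
m=((h[...,0]<6)|(h[...,0]>174))&(h[...,1]>130)&(P[...,2]>129)&(P[...,2]<140)&(P[...,0]>560)
R=P[m]; print('handle top',len(R),(R.min(0)+R.max(0))/2,np.ptp(R,axis=0))
# turret boss (grey hub) : pixels at hub; yellow ring fit
from scipy.optimize import least_squares
y=(h[...,0]>24)&(h[...,0]<34)&(h[...,1]>90)&(h[...,2]>120)&(P[...,2]>84)&(P[...,2]<96)
Q=P[y];d=lambda c:np.hypot(*(Q[:,:2]-c).T)
c=least_squares(lambda c:np.concatenate([np.maximum(0,d(c)-118),np.maximum(0,84-d(c))]),[584.5,29]).x
print('ring',len(Q),c,np.percentile(d(c),[1,99]), 'z',np.median(Q[:,2]))
B=P[(h[...,0]>12)&(h[...,0]<28)&(P[...,2]>138)&(P[...,2]<150)&(P[...,0]<570)]
if len(B): print('head top',len(B),(B.min(0)+B.max(0))/2,np.ptp(B,axis=0))
print(get_state()['tcp_pos'])
E
python3 wr.py
```

```text
handle top 671 [642.03595376  45.75518915 132.24853116] [14.47280342 15.73155564  6.4192174 ]
ring 32853 [584.50186449  30.67459098] [ 84.53986983 118.97120815] z 88.95118841060719
head top 470 [540.40152334   9.74362818 141.04192754] [ 4.23575185 19.88552463  6.07940334]
[642.71290853  46.04831086 107.03984455]
```

By the wrist camera, the handle is at y≈45.8 and the notch at ≈35.8. With the jaws loose at 34 mm, I'll push in -y with the rear finger so the turret can snap into the notch by itself.

Request:
step_arm(
  increments=[
    [0,-0.1,0,0,0,0],
    [0,-0.1,0,0,0,0],
    [0,-0.05,0,0,0,0],
    [0,-0.05,0,0,0,0],
  ],
)

```text
time: 7.25
tcp_pos: [642.8, 36.4, 107.0]
tool_rot: [[-0.025, 1.0, -0.009], [1.0, 0.025, 0.008], [0.008, -0.008, -1.0]]
wrist_force: [0.6, 10.1, -0.6]
width: 34.0
```

```bash
python3 wr.py; python3 arc.py 0 0
```

```text
handle top 658 [641.76878253  45.53543562 132.20029636] [13.64256854 15.53307847  6.10341728]
ring 33109 [584.4430743  30.7406649] [ 84.6051416  118.98982049] z 88.95037997069963
head top 494 [540.51399024   9.86321654 141.16356114] [ 4.24715765 19.90530367  6.3009572 ]
[642.81043958  36.52292165 106.9272484 ]
th 0.11140226663269183 r 58.67414993269433 yaw 1.595538285796576 tang mod 0.0866603076310124 [ 0.48829945  7.53262274 -0.84626333] [ 1.21420776 -0.02519445 -0.0361592 ] 106.92724839557833
```

Contact at 7.5–10 N with the handle still outside the bump. I'll push in gradually.

Request:
step_arm(
  increments=[
    [0,-0.15,0,0,0,0],
    [0,-0.15,0,0,0,0],
  ],
)

```text
time: 7.47
tcp_pos: [642.8, 36.4, 106.6]
tool_rot: [[-0.019, 1.0, -0.008], [0.999, 0.019, 0.032], [0.032, -0.008, -0.999]]
wrist_force: [1.0, 22.5, -2.8]
width: 34.3
```

```bash
python3 wr.py; python3 arc.py 0 0
```

```text
handle top 598 [641.94997092  45.39686556 132.36748619] [13.3634033  15.62363727  6.45016208]
ring 33317 [584.47966412  30.68214197] [ 84.51042614 118.9716566 ] z 88.94869324725295
head top 443 [540.48066525   9.81179295 141.24944438] [ 3.7673205  19.02041511  6.49625386]
[642.83119183  36.36188182 106.58327124]
th 0.10863544853527958 r 58.67709503021174 yaw 1.5894646626190323 tang mod 0.08996711271114388 [ 1.26630743 20.20546242 -1.7426912 ] [ 3.1068082  -0.14016277 -0.10201453] 106.58327124113836
```

Request:
step_arm(
  increments=[
    [0,-0.2,0,0,0,0],
    [0,-0.2,0,0,0,0],
    [0,-0.1,0,0,0,0],
  ],
)

```text
time: 7.77
tcp_pos: [642.6, 37.9, 105.9]
tool_rot: [[-0.013, 1.0, -0.009], [0.997, 0.013, 0.071], [0.072, -0.008, -0.997]]
wrist_force: [0.1, 6.1, -0.1]
width: 34.1
```

```bash
python3 wr.py; python3 arc.py 0 0
```

```text
handle top 644 [642.45600189  45.59435986 132.19932681] [14.74267994 15.3785897   6.11183568]
ring 33616 [584.47489291  30.60744041] [ 84.43395798 118.96865716] z 88.95928106933766
head top 405 [540.61087053   9.92238597 141.02917808] [ 3.35478905 18.96007187  5.96277743]
[642.63810529  37.56838189 105.96326678]
th 0.12945138850975021 r 58.62865929492319 yaw 1.583178515088978 tang mod 0.1170692002156688 [ 0.73803241 15.50178291 -1.05065662] [ 2.22781059 -0.14939211 -0.03732405] 105.96326678351114
```

Request:
step_arm(
  increments=[
    [0,-0.2,0.02,-0.6,0,0],
    [0,-0.25,0.01,-0.6,0,0],
    [0,-0.2,0,-0.4,0,0],
  ],
)

```text
time: 8.07
tcp_pos: [642.8, 34.8, 107.9]
tool_rot: [[0.001, 1.0, -0.008], [0.999, -0.001, -0.046], [-0.046, -0.008, -0.999]]
wrist_force: [-1.9, 19.3, 2.4]
width: 34.2
```

```bash
python3 wr.py; python3 arc.py 0 0
```

```text
handle top 653 [642.4436767   44.85095488 132.24907692] [14.16158253 15.4063976   6.4355696 ]
ring 33315 [584.22183238  30.74650339] [ 84.53961823 119.05814217] z 88.93233642621723
head top 739 [539.7371619   10.38460294 141.59244211] [ 4.9629003  22.01710747  7.1770432 ]
[642.75960214  34.79753814 107.90132027]
th 0.0821622125368397 r 58.456801260700075 yaw 1.5717005067174359 tang mod 0.08125803261430042 [-1.673161   19.81999166  2.0875676 ] [ 3.27411797  0.15514008 -0.00945487] 107.90132027075148
```

Request:
step_arm(
  increments=[
    [0,-0.3,0,0,0,0],
    [0,-0.3,0,-0.1,0,0],
  ],
)

```text
time: 8.28
tcp_pos: [644.7, 27.8, 107.7]
tool_rot: [[0.001, 1.0, -0.002], [1.0, -0.001, -0.031], [-0.031, -0.002, -1.0]]
wrist_force: [2.2, 6.1, -1.0]
width: 34.5
```

```bash
python3 wr.py; python3 arc.py 0 0
```

```text
handle top 666 [643.59394804  37.1429222  132.50160494] [13.77597864 15.63221291  6.77786012]
ring 33729 [584.44040138  30.73996176] [ 84.60758545 119.02207457] z 88.93316074827294
head top 37 [539.73505455  16.4029386  139.2354879 ] [1.29109484 9.12339844 2.46226927]
[644.70905899  25.54684656 107.90151394]
th 6.209358211693686 r 60.37351538737985 yaw 1.5698588083776719 tang mod -0.07288957706867549 [ 3.60075265 14.80262777 -3.56384091] [ 2.5074809  -0.51148292 -0.04519138] 107.9015139435153
```

Request:
step_arm(
  increments=[
    [0,0.25,0,0,0,0],
    [0,0.1,0,0,0,0],
    [0,0,0,0,0,0],
  ],
)

```text
time: 8.58
tcp_pos: [644.9, 41.0, 107.9]
tool_rot: [[0.0, 1.0, -0.002], [0.999, -0.0, -0.034], [-0.034, -0.002, -0.999]]
wrist_force: [-0.2, 0.6, 0.6]
width: 34.5
```

```bash
python3 wr.py; python3 arc.py 0 0;python3 hd.py
```

```text
handle top 816 [644.45493165  35.73098344 132.29935018] [15.37975965 15.53739977  6.58151427]
ring 33416 [584.37124215  30.74296293] [ 84.48814599 119.00676463] z 88.94173436380434
[644.90062403  40.66758673 107.87141487]
th 0.17481113031026912 r 61.33541220009288 yaw 1.5703661670365432 tang mod 0.17524129006862244 [ 0.29123255  0.64420407 -0.71755101] [0.04753916 0.03841754 0.00754477] 107.87141487451025
side head 423 143.18792019120622 [521.08564215  26.39938344 140.29383848] [30.12609464 32.96046403  5.83664556] ang 3.1981256485873475
 red 40 [640.91317543  29.69821478 104.03089049] [14.78523894 13.97575737 40.58468436]
scene head 332 147.16302982405637 [522.28261838  28.98977111 144.00780294] [31.63572615 29.75838106  6.02472646] ang 3.1576430042470878
 red 64 [651.23118191  34.96392594 109.3769732 ] [13.30193947 34.32235318 43.68685806]
```

Handle settled at (644.5, 35.7), matching the notch position. Now I'll lift away, cross to the head and turn the tool to its starting yaw.

Request:
step_arm(
  increments=[
    [0,-0.08,0.2,0.15,0,0],
    [0,0,0.4,0.1,0,0],
    [0,0,0.5,0.05,0,0],
    [0,0,0.5,0,0,0],
    [-0.2,0,0.3,0,0,-1],
    [-0.4,-0.03,0,0,0,-1],
    [-0.4,-0.03,0,0,0,-1],
    [-0.4,-0.03,0,0,0,-1],
  ],
  hand=0.4,
)

```text
time: 9.4
tcp_pos: [589.5, 25.6, 190.8]
tool_rot: [[0.41, 0.912, 0.002], [0.912, -0.41, 0.001], [0.002, 0.001, -1.0]]
wrist_force: [0.2, -0.3, -0.3]
width: 34.4
```

Request:
step_arm(
  increments=[
    [-0.4,-0.03,0,0,0,-1],
    [-0.4,-0.03,0,0,0,-1],
    [-0.4,-0.03,0,0,0,-1],
    [-0.4,-0.03,0,0,0,-1],
    [0,0,0,0,0,-1],
    [0,0,0,0,0,-1],
    [0,0,0,0,0,-1],
    [0,0,0,0,0,-1],
  ],
  hand=1,
)

```text
time: 10.07
tcp_pos: [518.2, 12.8, 198.0]
tool_rot: [[0.955, 0.296, 0.007], [0.296, -0.955, -0.002], [0.006, 0.004, -1.0]]
wrist_force: [0.5, 0.8, 0.3]
width: 85.3
```

Request:
step_arm(
  increments=[
    [0,0,0,0,0,-1],
    [0,0,0,0,0,-1],
    [0,0,0,0,0,-1],
    [0,0,0,0,0,-1],
    [0,0,0,0,0,-1],
    [0,0,0,0,0,-1],
    [0,0,0,0,0,-1],
    [0,0,0,0,0,-1],
  ],
)

```text
time: 10.73
tcp_pos: [517.7, 5.5, 204.5]
tool_rot: [[0.853, -0.521, 0.01], [-0.521, -0.853, -0.008], [0.013, 0.002, -1.0]]
wrist_force: [0.5, -0.4, -0.1]
width: 85.4
```

```bash
cat > w2.py <<'E'
import sys; from h import *
s=snapshot('wrist');save(s,sys.argv[1]);P=cloud(s);h=cv2.cvtColor(s['frame'],cv2.COLOR_RGB2HSV)
B=P[(h[...,0]>12)&(h[...,0]<28)&(P[...,2]>138)&(P[...,2]<150)&(np.hypot(P[...,0]-522,P[...,1]-26)<35)]
if len(B): print('head top',len(B),(B.min(0)+B.max(0))/2,np.ptp(B,axis=0))
m=((h[...,0]<6)|(h[...,0]>174))&(h[...,1]>130)&(P[...,2]>129)&(P[...,2]<140)&(P[...,0]>560)
R=P[m]; 
if len(R): print('handle top',len(R),(R.min(0)+R.max(0))/2,np.ptp(R,axis=0))
g=get_state();R=g['tool_rot'];print(g['tcp_pos'],'yaw',np.arctan2(R[1,0],R[0,0]),'z',R[:,2],g['joints'][5],g['wrist_force'],g['time'])
E
python3 w2.py w5
```

```text
head top 1375 [521.33583296  30.24440165 141.42901305] [31.24800973 31.21994951  6.79710755]
handle top 426 [645.27657592  35.24198417 133.51128932] [16.09402448 15.96166352  4.1491488 ]
[517.8255883    5.37320642 204.62648795] yaw -0.5515766810520346 z [ 0.00991716 -0.00868233 -0.99991313] 0.548923407307934 [ 0.65369885 -0.19374095 -0.16236051] 10.7833
```

View pics/w5.png

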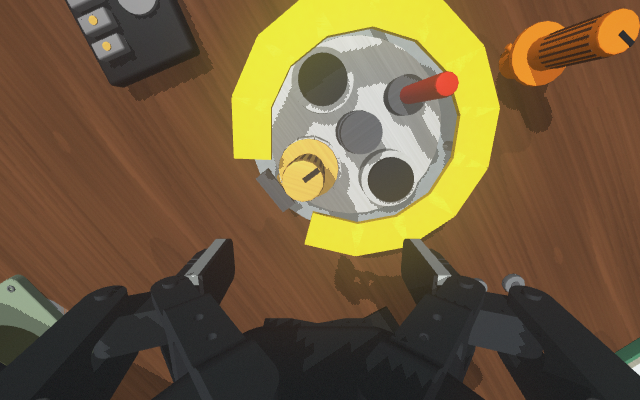

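```bash
python3 wr.py; python3 hd.py
python3 - <<'E'
from h import *
s=snapshot('wrist');P=cloud(s);h=cv2.cvtColor(s['frame'],cv2.COLOR_RGB2HSV)
m=(h[...,0]>12)&(h[...,0]<28)&(h[...,1]>90)&(np.hypot(P[...,0]-522,P[...,1]-26)<38)
for z0,z1 in [(60,72),(138,148)]:
    B=P[m&(P[...,2]>z0)&(P[...,2]<z1)][:,:2].astype(np.float32); print(z0,len(B),cv2.minEnclosingCircle(B))
E
```

```text
handle top 423 [645.41143561  35.32832132 133.4304952 ] [16.19663597 16.19299505  4.30714844]
ring 23477 [584.21410721  29.53930541] [ 84.5135051  118.92551827] z 89.0012974721393
head top 1364 [521.37384233  30.44734035 141.63265951] [31.36644981 31.13879606  7.2530905 ]
[517.84335989   5.53468216 204.49555462]
side head 422 144.11325399536156 [521.16235738  26.31720045 140.52074185] [29.70680811 29.98176282  6.50757709] ang 3.199487461284282
 red 153 [643.18789484  27.8028319  114.49533628] [16.32469478 16.10753581 41.55995045]
scene head 331 147.28562708754072 [522.85810248  28.60680761 143.79729191] [31.92531402 32.55476761  6.59495171] ang 3.1640048863682044
 red 153 [648.9202399   29.27260539 117.07954473] [16.04466344 14.28027477 46.19685136]
60 1275 ((520.847412109375, 25.966779708862305), 30.6904296875)
138 1287 ((521.3695678710938, 30.488088607788086), 15.718002319335938)
```

The head top is at (305,175) in the picture, world (521.4, 30.5), with the flange at (520.8, 26): it stands in the gap, leaning about 3° toward +y. Next I'll centre on it and descend.

Request:
step_arm(
  increments=[
    [0.05,0.27,-0.1,0.09,0.1,-1],
    [0.04,0.27,-0.2,0,0,-0.5],
    [0,0,-0.4,0,0,0],
    [0,0,-0.4,0,0,0],
    [0,0,-0.4,0,0,0],
    [0,0,-0.3,0,0,0],
  ],
)

```text
time: 11.48
tcp_pos: [524.0, 27.7, 133.8]
tool_rot: [[0.773, -0.635, 0.008], [-0.635, -0.773, 0.001], [0.006, -0.006, -1.0]]
wrist_force: [0.2, -0.1, 0.5]
width: 85.1
```

```bash
python3 w2.py w6
```

```text
head top 2682 [521.60723044  30.60408372 141.47729163] [31.27776286 31.6644798   6.92958375]
handle top 1045 [645.40500487  35.60385878 132.37401163] [16.95783807 16.60384692  6.72764227]
[522.56061332  27.59855211 131.69310937] yaw -0.6880690771177409 z [ 0.00392584  0.00108066 -0.99999171] 0.7176260791919918 [-0.61469841  0.4369339  -0.7413531 ] 11.5333
```

Request:
step_arm(
  increments=[
    [-0.02,-0.01,-0.35,0,0,0],
    [0,0,-0.3,0,0,0],
    [0,0,0,0,0,0],
    [0,0,0,0,0,0],
  ],
)

```text
time: 11.87
tcp_pos: [521.8, 26.9, 105.4]
tool_rot: [[0.776, -0.631, 0.003], [-0.631, -0.776, 0.001], [0.002, -0.003, -1.0]]
wrist_force: [-0.5, -0.4, 0.2]
width: 85.2
```

Request:
step_arm(
  increments=[
    [0,0,0,0,0,0],
    [0,0,0,0,0,0],
    [0,0,0,0,0,0],
    [0,0,0,0,0,0],
    [0,0,0,0,0,0],
    [0,0,0,0,0,0],
  ],
  hand=0,
  squeeze=60,
)

```text
time: 12.37
tcp_pos: [523.5, 26.7, 109.1]
tool_rot: [[0.777, -0.63, 0.008], [-0.63, -0.777, 0.001], [0.006, -0.006, -1.0]]
wrist_force: [0.1, -1.0, -2.9]
width: 30.4
```

```bash
python3 w2.py w7; python3 hd.py
```

```text
head top 4591 [528.53909953  31.08183946 143.99338612] [49.14588479 45.71137989 11.98604206]
handle top 1735 [645.03235847  35.96313204 132.42553181] [18.70930477 17.16740191  6.73013795]
[523.51360114  26.75648045 109.0794856 ] yaw -0.6813699021025065 z [ 0.00829786  0.00130072 -0.99996473] 0.7090297219012868 [-0.63722249 -0.1737385  -1.79661445] 12.4167
side head 428 149.60784447548724 [515.4663916   24.42618385 143.15889059] [43.10359646 38.55426367 11.01973446] ang 3.2219731960993956
 red 154 [643.33565661  27.92548332 114.50937552] [16.18077394 15.48470292 41.25379403]
scene head 197 147.49016971793606 [527.52809145  19.31957727 144.32075065] [51.30477143 32.61858872  6.17348821] ang 3.326724603081249
 red 153 [649.01413409  29.17821974 116.888926  ] [18.53406814 15.66201659 45.97811692]
```

Request:
step_arm(
  increments=[
    [-0.01,0,0.01,0,0,1],
    [0,0,0.01,0,0,1],
    [0,0,0.01,0,0,1],
    [0,0,0.01,0,0,1],
  ],
)

```text
time: 12.85
tcp_pos: [522.9, 26.9, 110.6]
tool_rot: [[0.965, -0.263, 0.006], [-0.263, -0.965, 0.005], [0.005, -0.006, -1.0]]
wrist_force: [-0.1, 0.6, -0.1]
width: 31.0
```

```bash
python3 w2.py w8; python3 -c "
from h import *;print(get_state()['torque'])"
```

```text
head top 4663 [525.10338008  27.36848346 143.99536269] [55.84540491 36.31825613 11.97670516]
handle top 1284 [645.23138235  36.02225893 132.34554314] [17.57998923 17.09624217  6.64915092]
[523.15160485  26.81245483 110.72226728] yaw -0.26250415968957785 z [ 0.00663494  0.00483896 -0.99996628] 0.28543179262019414 [-0.45585869 -0.41511855 -1.62056448] 12.9
[-0.21850196 -0.00963006  0.0903221 ]
```

View pics/w8.png

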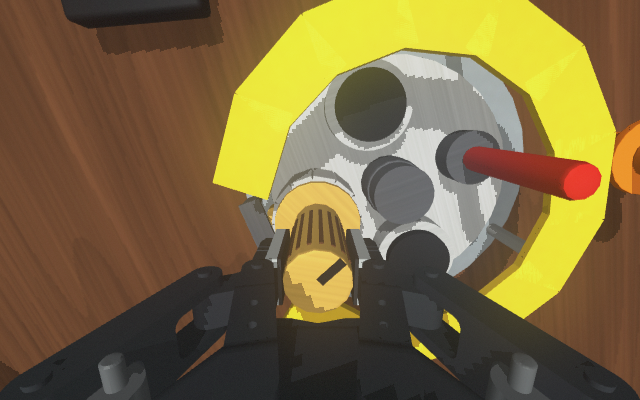

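View pics/w7.png

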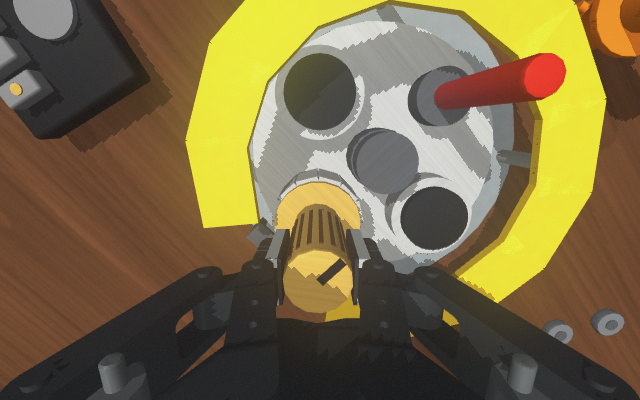

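The mark turned with the fingers and the torque is low. Continuing to unscrew.

Request:
step_arm(
  increments=[
    [-0.01,0,0.01,0,0,1],
    [0,0,0.01,0,0,1],
    [0,0,0.01,0,0,1],
    [0,0,0.01,0,0,1],
    [0,0,0.01,0,0,1],
    [0,0,0.01,0,0,1],
    [0,0,0.01,0,0,1],
    [0,0,0.01,0,0,1],
  ],
)

```text
time: 13.57
tcp_pos: [521.0, 27.5, 113.8]
tool_rot: [[0.85, 0.526, -0.004], [0.527, -0.85, 0.008], [0.001, -0.009, -1.0]]
wrist_force: [-0.6, -0.6, 0.4]
width: 30.2
```

```bash
python3 w2.py w9; python3 -c "
from h import *;print(get_state()['torque'])"
```

```text
head top 4560 [518.59653949  29.33376114 143.99973936] [49.60792633 39.74077702 11.99231245]
[521.24744255  27.4957652  113.91063207] yaw 0.5579702819103372 z [-0.00345368  0.00825034 -0.99996   ] -0.5384073667758984 [-0.02779146  0.57025018 -0.65417249] 13.6167
[ 0.0060591  -0.01650778 -0.00703369]
```

Request:
step_arm(
  increments=[
    [0,0,0.01,0,0,1],
    [0,0,0.01,0,0,1],
    [0,0,0.01,0,0,1],
    [0,0,0.01,0,0,1],
    [0,0,0.01,0,0,1],
    [0,0,0.01,0,0,1],
    [0,0,0.01,0,0,1],
    [0,0,0.01,0,0,1],
  ],
)

```text
time: 14.28
tcp_pos: [519.3, 26.6, 116.9]
tool_rot: [[0.208, 0.978, -0.012], [0.978, -0.208, -0.001], [-0.003, -0.012, -1.0]]
wrist_force: [1.0, -1.3, -1.9]
width: 30.5
```

Request:
step_arm(
  increments=[
    [0,0,0.01,0,0,0.9],
    [0,0,0.01,0,0,0.8],
  ],
)

```text
time: 14.45
tcp_pos: [519.7, 25.8, 117.3]
tool_rot: [[0.038, 0.999, -0.011], [0.999, -0.038, -0.004], [-0.005, -0.011, -1.0]]
wrist_force: [1.1, 0.2, -4.3]
width: 30.9
```

```bash
python3 w2.py w10; python3 -c "
from h import *;print(get_state()['torque'])"
```

```text
head top 1551 [522.87501378  27.08379336 144.00889868] [32.44546488 57.9775077  11.97871689]
[519.60030168  25.79039419 117.25472589] yaw 1.5355813684311517 z [-0.01123577 -0.00450417 -0.99992673] -1.5026025414333841 [ 0.35522263 -1.29071587 -3.33123921] 14.5
[-0.23304751 -0.0907121  -0.01897788]
```

View pics/w10.png

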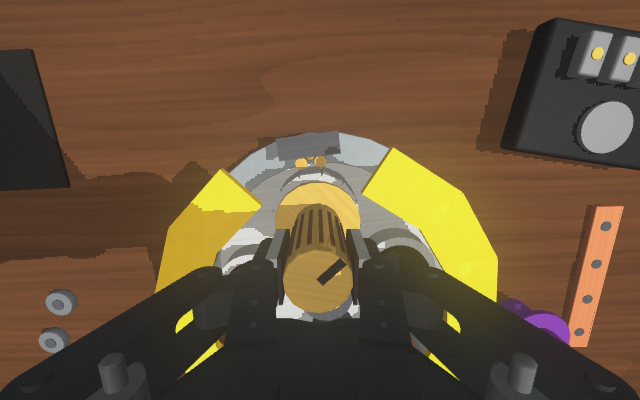

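Request:
step_arm(
  increments=[
    [0.03,0,0.01,0,0,1.0],
    [0,0,0.02,0,0,0.2],
    [0,0,0.06,0,0,0],
  ],
)

```text
time: 14.75
tcp_pos: [519.1, 25.3, 118.9]
tool_rot: [[-0.076, 0.997, -0.016], [0.997, 0.076, -0.007], [-0.006, -0.016, -1.0]]
wrist_force: [-1.0, 0.2, -5.3]
width: 30.8
```

```bash
python3 -c "
from h import *;g=get_state();R=g['tool_rot'];print(g['torque'],g['wrist_force'],g['tcp_pos'],np.arctan2(R[1,0],R[0,0]))"
```

```text
[ 0.02459297  0.03627544 -0.01026237] [-1.03232439  0.19423592 -5.27803122] [519.06655297  25.3263721  118.9266414 ] 1.647030384110007
```

Request:
step_arm(
  increments=[
    [0,0,0.1,0,0,0],
    [0,0,0.05,0,0,0],
  ],
)

```text
time: 14.92
tcp_pos: [517.9, 25.4, 124.0]
tool_rot: [[-0.07, 0.997, -0.019], [0.998, 0.07, -0.007], [-0.005, -0.019, -1.0]]
wrist_force: [0.9, 0.2, -9.8]
width: 30.4
```

```bash
cat > fl.py <<'E'
from h import *
s=snapshot('wrist');P=cloud(s);h=cv2.cvtColor(s['frame'],cv2.COLOR_RGB2HSV);g=get_state();t=g['tcp_pos']
for (v,u) in [(195,318),(200,300),(200,340),(280,320)]: print((u,v),h[v,u],P[v,u].round(1))
print(t,g['wrist_force'],g['torque'],g['time'])
E
python3 fl.py
```

```text
(318, 195) [ 24 139 243] [500.7  25.3  83. ]
(300, 200) [ 24 139 242] [504.8  13.4  83.8]
(340, 200) [ 24 140 242] [503.3  40.5  82.3]
(320, 280) [15 68 68] [519.5  27.7 159. ]
[518.02818633  25.46870798 124.21805061] [-0.34087871  0.07019629 -5.24094959] [-0.11416983  0.07767141  0.12037078] 14.9667
```

The flange top has risen about 14 mm with the tool and the load is just the weight, so the head is free. Lifting it straight up.

Request:
step_arm(
  increments=[
    [0.03,0,0.15,0,0,0],
    [0.02,0,0.2,0,-0.05,0],
    [0.02,0,0.25,0,-0.05,0],
    [0,0,0.3,0,-0.05,0],
    [0,0,0.3,0,0,0],
    [0,0,0.3,0,0,0],
    [0,0,0.3,0,0,0],
    [0,0,0.2,0,0,0],
  ],
)

```text
time: 15.63
tcp_pos: [520.3, 26.0, 213.3]
tool_rot: [[-0.064, 0.998, 0.0], [0.998, 0.064, -0.005], [-0.005, -0.0, -1.0]]
wrist_force: [0.7, 0.2, -5.3]
width: 30.8
```

```bash
python3 fl.py
python3 - <<'E'
from h import *
s=snapshot('side');save(s,'s11')
s=snapshot('scene');save(s,'c11');P=cloud(s);h=cv2.cvtColor(s['frame'],cv2.COLOR_RGB2HSV)
bk=(h[...,2]<60)&(h[...,1]<110)&(P[...,2]>0)&(P[...,2]<9)&(P[...,0]<560)&(P[...,1]<-150)&(P[...,1]>-400)
k=cv2.morphologyEx(bk.astype(np.uint8),cv2.MORPH_OPEN,np.ones((5,5)))
nn,l,st,_=cv2.connectedComponentsWithStats(k)
for j in range(1,nn):
    if st[j,4]>800: K=P[l==j]; print(st[j],cv2.minAreaRect(K[:,:2].astype(np.float32)),K.mean(0))
E
```

```text
(318, 195) [ 27 126 246] [503.6  26.  172.6]
(300, 200) [ 26 131 246] [508.   14.1 172.3]
(340, 200) [ 26 131 246] [506.1  41.1 172.8]
(320, 280) [17 91 76] [521.2  28.2 248.3]
[521.21643578  26.03758456 214.93581217] [ 0.21169949  0.18987534 -2.92299611] [-0.05513107 -0.08633381 -0.03238129] 15.6833
[ 153  257   79   56 2500] ((448.6355285644531, -271.6661682128906), (117.52018737792969, 118.65766143798828), 0.806122362613678) [ 450.98518339 -275.1046854     4.82137464]
```

View pics/s11.png

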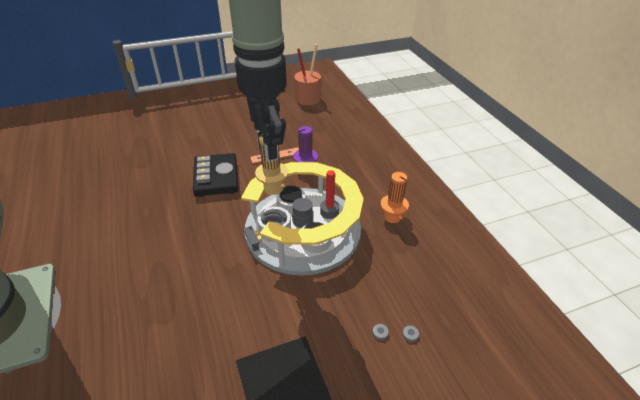

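The side view shows the head at (270,170), lifted clear with the handle still at (330,190) and the socket open at the gap. Carrying it to the pad at about (449, -271).

Request:
step_arm(
  increments=[
    [-0.1,-0.4,0,0,0,0],
    [-0.2,-0.7,0,0,0,0],
    [-0.2,-0.8,0,0,0,0],
    [-0.2,-0.8,0,0,0,0],
    [-0.2,-0.8,0,0,0,0],
    [-0.2,-0.8,-0.1,0,0,0],
    [-0.2,-0.7,-0.2,0,0,0],
    [-0.2,-0.6,-0.2,0,0,0],
  ],
)

```text
time: 16.45
tcp_pos: [455.5, -200.6, 187.2]
tool_rot: [[-0.075, 0.997, -0.006], [0.997, 0.075, -0.001], [-0.001, -0.006, -1.0]]
wrist_force: [0.5, -0.4, -4.7]
width: 31.0
```

Request:
step_arm(
  increments=[
    [-0.1,-0.5,-0.2,0,0,0],
    [-0.1,-0.4,-0.2,0,0,0],
    [0,-0.2,-0.2,0,0,0],
    [0,0,0,0,0,0],
    [0,0,0,0,0,0],
  ],
)

```text
time: 16.87
tcp_pos: [441.6, -249.7, 156.8]
tool_rot: [[-0.066, 0.998, -0.016], [0.998, 0.066, 0.003], [0.004, -0.016, -1.0]]
wrist_force: [-0.1, -0.2, -4.8]
width: 30.7
```

```bash
cat > pd.py <<'E'
import sys; from h import *
out=[]
for n in ['wrist','scene','side']:
    s=snapshot(n);P=cloud(s);h=cv2.cvtColor(s['frame'],cv2.COLOR_RGB2HSV);save(s,sys.argv[1]+n)
    bk=(h[...,2]<60)&(h[...,1]<130)&(P[...,2]>1)&(P[...,2]<9)&(P[...,0]<560)&(P[...,1]<-150)&(P[...,1]>-400)
    K=P[bk]; 
    if len(K)>300: print(n,len(K),np.percentile(K,[1,99],axis=0).round(0).tolist())
    B=P[(h[...,0]>12)&(h[...,0]<30)&(h[...,1]>100)&(h[...,2]>120)&(P[...,2]>8)&(P[...,2]<200)&(P[...,1]<-200)&(np.hypot(P[...,0]-447,P[...,1]+270)<50)]
    if len(B): print(' brass z',np.percentile(B,[1,50,99],axis=0).round(1).tolist())
g=get_state();R=g['tool_rot'];print(g['tcp_pos'],'yaw',np.arctan2(R[1,0],R[0,0]),'z',R[:,2],g['wrist_force'],g['time'],g['width'])
E
python3 pd.py p12
```

```text
brass z [[418.3, -275.8, 114.6], [436.6, -251.0, 189.0], [458.9, -234.1, 191.5]]
scene 2593 [[392.0, -331.0, 2.0], [506.0, -215.0, 8.0]]
 brass z [[421.2, -278.1, 79.1], [457.8, -258.1, 118.6], [475.0, -223.6, 193.1]]
side 2873 [[388.0, -319.0, 1.0], [504.0, -217.0, 5.0]]
 brass z [[417.6, -280.0, 78.3], [439.8, -264.0, 115.8], [473.9, -229.4, 189.5]]
[ 442.35844387 -249.23133664  157.70411343] yaw 1.6392796301548611 z [-0.01451847  0.00200334 -0.99989259] [ 0.83693475  0.7975326  -5.42884223] 17.0167 30.508332917648353
```

View pics/p12wrist.png

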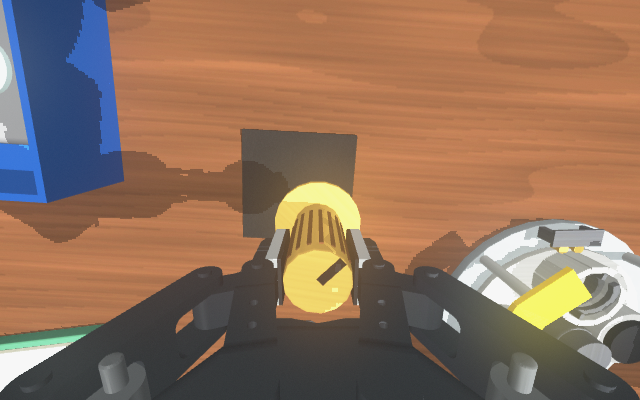

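View pics/p12scene.png

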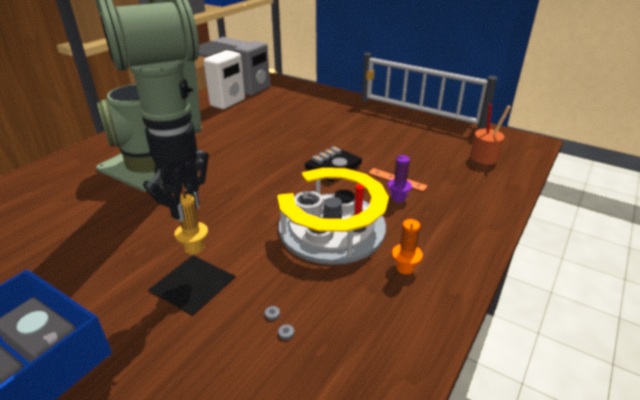

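Run:
```python
from h import *
s=snapshot('wrist')
q=[ray(s,u,v,4.) for u,v in [(241,129),(357,135),(243,237)]]
print(np.round(q,1)); print('centre',(q[1]+q[2])/2)
```

```text
[[ 388.4 -330.7    4. ]
 [ 386.3 -211.     4. ]
 [ 507.5 -328.4    4. ]]
centre [ 446.92179059 -269.70877128    4.        ]
```

Request:
step_arm(
  increments=[
    [0.04,-0.2,-0.1,0,-0.1,0],
    [0.05,-0.2,-0.2,0,-0.05,0],
    [0.04,-0.13,-0.3,0,0,0],
    [0,0,-0.3,0,0,0],
    [0,0,-0.3,0,0,0],
    [0,0,-0.2,0,0,0],
    [0,0,0,0,0,0],
    [0,0,0,0,0,0],
  ],
)

```text
time: 17.73
tcp_pos: [451.7, -273.0, 99.9]
tool_rot: [[-0.074, 0.997, 0.01], [0.997, 0.074, -0.003], [-0.004, 0.01, -1.0]]
wrist_force: [-0.6, -0.2, -5.7]
width: 30.2
```

```bash
python3 pd.py p13; python3 fl.py
```

```text
brass z [[429.4, -299.4, 57.2], [446.3, -274.5, 131.2], [467.4, -257.1, 134.7]]
scene 1931 [[393.0, -331.0, 2.0], [507.0, -215.0, 7.0]]
 brass z [[432.2, -302.0, 23.6], [468.0, -281.4, 62.3], [486.0, -245.9, 136.8]]
side 1910 [[388.0, -320.0, 1.0], [505.0, -216.0, 4.0]]
 brass z [[428.5, -304.1, 21.4], [449.3, -288.3, 59.0], [484.4, -254.1, 130.0]]
[ 452.02566474 -273.09398263  100.75201174] yaw 1.6449660247783326 z [ 0.01153782 -0.00383566 -0.99992608] [ 0.14478216  0.07550283 -5.1039423 ] 17.8833 30.95746161929145
(318, 195) [ 30  87 247] [ 436.  -273.2   59.6]
(300, 200) [ 25 136 244] [ 440.2 -285.1   60.2]
(340, 200) [ 30  89 247] [ 438.3 -258.    59.7]
(320, 280) [ 15 102 107] [ 452.4 -271.   136. ]
[ 452.12433411 -273.10697964  100.94422031] [-0.53093686 -0.04517231 -5.60721175] [0.00758354 0.03540927 0.06409038] 17.9333
```

View pics/p13side.png

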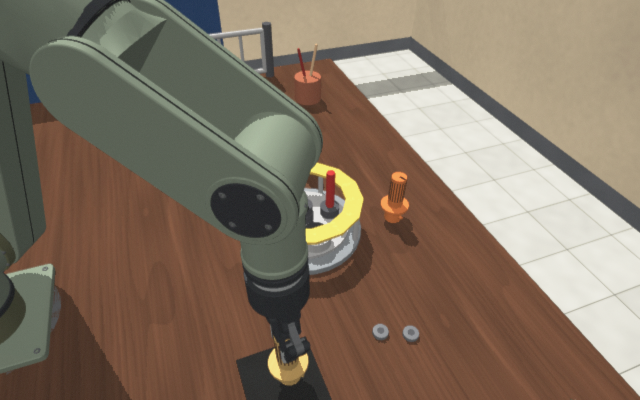

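```bash
cat > tl.py <<'E'
from h import *
s=snapshot('wrist');P=cloud(s);h=cv2.cvtColor(s['frame'],cv2.COLOR_RGB2HSV);t=get_state()['tcp_pos']
m=(h[...,0]>12)&(h[...,0]<34)&(h[...,1]>70)&(h[...,2]>110)
A=P[m]; zt=np.median(A[A[:,2]>t[2]+25][:,2]); 
from scipy.optimize import least_squares
T=A[abs(A[:,2]-zt)<4]; c=cv2.minEnclosingCircle(T[:,:2].astype(np.float32))
F=A[(A[:,2]<zt-66)&(A[:,2]>zt-82)&(np.hypot(*(A[:,:2]-t[:2]).T)<36)]
# flange plane normal
pc,res,_,_=np.linalg.lstsq(np.c_[F[:,:2]-t[:2],np.ones(len(F))],F[:,2],rcond=None)
pt,_,_,_=np.linalg.lstsq(np.c_[T[:,:2]-t[:2],np.ones(len(T))],T[:,2],rcond=None)
d=lambda c:np.maximum(0,np.hypot(*(F[:,:2]-c).T)-30)
# flange centre from far edge: boundary points (max radius per angle bin)
print('top',zt,c,len(T),'slopes',pt); print('flange',len(F),np.median(F[:,2]),cv2.minEnclosingCircle(F[:,:2].astype(np.float32)),'slopes',pc)
E
python3 tl.py
```

```text
top 134.40478905147606 ((452.4849853515625, -271.265869140625), 19.262052536010742) 3616 slopes [4.00982791e-02 2.98612952e-03 1.34305739e+02]
flange 2484 60.28484430522455 ((456.2973327636719, -272.2163391113281), 29.75946617126465) slopes [ 4.35301275e-02 -4.85153868e-03  6.07764438e+01]
```

The head leans about 0.04 rad in the grip (top (452.5, -271), flange (456, -272)). I'll correct that, shift -6 mm in x, then lower slowly.

Request:
step_arm(
  increments=[
    [-0.08,0.02,0,0,0.2,0],
    [-0.07,0.02,-0.05,0,0.2,0],
    [0,0,-0.05,0,0,0],
    [0,0,-0.05,0,0,0],
  ],
)

```text
time: 18.32
tcp_pos: [446.7, -271.9, 96.6]
tool_rot: [[-0.074, 0.997, -0.028], [0.997, 0.074, -0.007], [-0.005, -0.029, -1.0]]
wrist_force: [0.1, 0.4, -5.1]
width: 30.4
```

```bash
python3 tl.py;python3 fl.py
```

```text
top 130.00993514995838 ((447.6416931152344, -269.97943115234375), 18.902637481689453) 3668 slopes [6.15828782e-03 4.45619466e-03 1.29973966e+02]
flange 2476 56.41326026255825 ((449.2027282714844, -271.10150146484375), 29.740947723388672) slopes [ 3.42319344e-03 -7.09935444e-03  5.65397039e+01]
(318, 195) [ 30  87 247] [ 428.7 -271.9   56. ]
(300, 200) [ 30  92 247] [ 433.1 -283.8   56.1]
(340, 200) [ 30  91 247] [ 431.2 -256.8   55.6]
(320, 280) [ 14 100 107] [ 448.3 -269.5  131.4]
[ 446.31985424 -271.68963742   96.21371362] [-0.45891031  0.72164135 -5.06896119] [-0.01741647 -0.05599778  0.03739564] 18.4167
```

Request:
step_arm(
  increments=[
    [0,0,-0.08,0,0,0],
    [0,0,-0.08,0,0,0],
    [0,0,-0.05,0,0,0],
  ],
)

```text
time: 18.67
tcp_pos: [446.6, -271.8, 87.4]
tool_rot: [[-0.074, 0.997, -0.028], [0.997, 0.074, -0.006], [-0.004, -0.029, -1.0]]
wrist_force: [-0.7, -0.4, -6.2]
width: 30.6
```

```bash
python3 tl.py
```

```text
top 120.74366910653791 ((449.4997253417969, -267.9580078125), 18.503385543823242) 3593 slopes [8.67126384e-03 1.91066458e-03 1.20695987e+02]
flange 2479 47.17825857085592 ((449.5353698730469, -270.962890625), 29.867069244384766) slopes [ 5.40323476e-03 -6.93608864e-03  4.73132570e+01]
```

Request:
step_arm(
  increments=[
    [0,0,-0.03,0,0,0],
    [0,0,-0.03,0,0,0],
  ],
)

```text
time: 18.88
tcp_pos: [446.2, -271.7, 84.5]
tool_rot: [[-0.074, 0.997, -0.029], [0.997, 0.074, -0.006], [-0.004, -0.029, -1.0]]
wrist_force: [-2.2, 1.6, 8.0]
width: 30.7
```

Contact: the wrist force went from -5 N to +8 N. I'll hold briefly, then release.

Request:
step_arm(
  increments=[
    [0,0,0,0,0,0],
    [0,0,0,0,0,0],
  ],
)

```text
time: 19.05
tcp_pos: [446.3, -271.8, 84.7]
tool_rot: [[-0.074, 0.997, -0.029], [0.997, 0.074, -0.006], [-0.004, -0.029, -1.0]]
wrist_force: [-0.7, -0.5, -4.6]
width: 30.9
```

```bash
python3 tl.py; python3 -c "
from h import *;g=get_state();print(g['wrist_force'],g['torque'],g['tcp_pos'])"
```

```text
top 118.06250308841257 ((448.66400146484375, -268.2635803222656), 18.437881469726562) 3608 slopes [9.81832515e-03 2.16125871e-03 1.17992664e+02]
flange 2471 44.46966924529414 ((449.15203857421875, -270.9267883300781), 29.822402954101562) slopes [ 5.30158640e-03 -5.83515433e-03  4.46113942e+01]
[-0.41582897  1.25939262 -5.77085329] [ 0.0265114  -0.02250604  0.02249264] [ 446.32890004 -271.84289242   84.66726042]
```

Request:
step_arm(
  increments=[
    [0,0,-0.03,0,0,0],
    [0,0,-0.02,0,0,0],
  ],
)

```text
time: 19.27
tcp_pos: [446.6, -271.9, 84.6]
tool_rot: [[-0.074, 0.997, -0.028], [0.997, 0.074, -0.006], [-0.004, -0.028, -1.0]]
wrist_force: [-2.3, 0.6, 2.1]
width: 30.7
```

```bash
python3 -c "
from h import *;g=get_state();print(g['wrist_force'],g['torque'],g['tcp_pos'])
snapshot('wrist');g=get_state();print(g['wrist_force'],g['torque'],g['tcp_pos'],g['time'])"
```

```text
[-2.25584458  0.57776219  2.1093891 ] [0.3905564  0.46953378 0.10395426] [ 446.55596259 -271.90272145   84.59196667]
[-1.93856074  1.79959657  3.85882877] [ 0.43343546  0.43847192 -0.00259937] [ 446.53838688 -271.88949651   84.55715341] 19.3167
```

Request:
step_arm(
  increments=[
    [0,0,0,0,0,0],
    [0,0,0,0,0,0],
    [0,0,0,0,0,0],
    [0,0,0,0,0,0],
  ],
  hand=0.6,
)

```text
time: 19.65
tcp_pos: [448.8, -273.4, 86.1]
tool_rot: [[-0.074, 0.997, -0.022], [0.997, 0.074, -0.01], [-0.009, -0.023, -1.0]]
wrist_force: [-0.3, -0.4, -0.3]
width: 51.2
```

```bash
python3 tl.py; python3 pd.py p14; python3 -c "
from h import *;g=get_state();print(g['wrist_force'],g['torque'],g['tcp_pos'],g['width'])"
```

```text
top 117.84601637326635 ((450.9898986816406, -266.000732421875), 21.62879180908203) 3704 slopes [1.75833648e-02 5.43780006e-03 1.17809504e+02]
flange 2826 44.02530753447755 ((449.28485107421875, -271.60540771484375), 29.994613647460938) slopes [2.74365387e-04 9.22336115e-04 4.41178069e+01]
 brass z [[422.9, -298.9, 42.5], [441.7, -274.1, 116.5], [463.6, -256.1, 119.1]]
scene 1805 [[392.0, -331.0, 2.0], [507.0, -215.0, 7.0]]
 brass z [[425.5, -301.6, 9.7], [460.9, -281.1, 46.8], [478.7, -245.6, 121.2]]
side 1711 [[388.0, -320.0, 1.0], [505.0, -216.0, 5.0]]
 brass z [[421.0, -304.0, 10.0], [438.2, -287.5, 43.2], [473.2, -252.2, 117.6]]
[ 448.42831977 -273.17567605   85.8293002 ] yaw 1.644942126252195 z [-0.02292287 -0.00975339 -0.99968966] [-0.51633132  0.54946834  0.59416927] 19.85 51.33699711428516
[-0.51633132  0.54946834  0.59416927] [-0.01106322 -0.02796861 -0.03481135] [ 448.42831977 -273.17567605   85.8293002 ] 51.33699711428516
```

View pics/p14wrist.png

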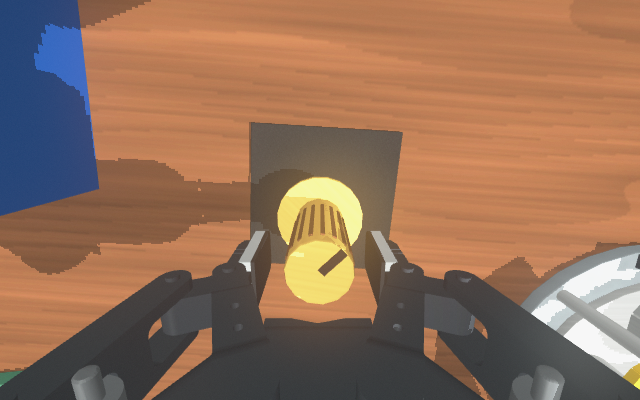

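The head stands on the pad, centred between the opened pads with its top at (320,270); the flange slope is ~0. Opening wide and retreating upward.

Request:
step_arm(
  increments=[
    [0,0,0.05,0,0,0],
    [0,0,0.15,0,0,0],
    [0,0,0.3,0,0,0],
    [0,0,0.4,0,0,0],
    [0,0,0.5,0,0,0],
    [0,0,0.5,0,0,0],
    [0,0,0.5,0,0,0],
    [0,0,0.4,0,0,0],
  ],
  hand=0.9,
)

```text
time: 20.52
tcp_pos: [445.4, -271.3, 200.7]
tool_rot: [[-0.074, 0.997, -0.031], [0.997, 0.074, -0.005], [-0.002, -0.031, -1.0]]
wrist_force: [-0.1, -0.1, -0.3]
width: 77.0
```

Request:
step_arm(
  increments=[
    [0,0,0.3,0,0,0],
    [-0.3,0.2,0.3,0,0,0],
    [-0.3,0.2,0,0,0,0],
    [0,0,0,0,0,0],
    [0,0,0,0,0,0],
    [0,0,0,0,0,0],
  ],
)

```text
time: 21.02
tcp_pos: [423.6, -256.6, 233.8]
tool_rot: [[-0.074, 0.997, -0.019], [0.997, 0.074, -0.012], [-0.011, -0.02, -1.0]]
wrist_force: [0.5, 0.2, 0.4]
width: 76.9
```

```bash
python3 pd.py p15; python3 hd.py
```

```text
brass z [[420.7, -299.1, 41.7], [441.4, -270.4, 54.6], [465.9, -243.8, 119.2]]
scene 1794 [[392.0, -331.0, 2.0], [507.0, -215.0, 7.0]]
 brass z [[424.9, -301.0, 9.3], [460.2, -281.0, 47.0], [478.7, -245.8, 121.1]]
side 1898 [[388.0, -321.0, 1.0], [504.0, -215.0, 4.0]]
 brass z [[421.7, -303.2, 37.2], [447.0, -284.2, 44.1], [477.1, -253.8, 118.2]]
[ 423.69337616 -256.73124212  233.17803776] yaw 1.645008095676798 z [-0.01969375 -0.01176937 -0.99973678] [ 0.62128841  0.14652547 -0.27153557] 21.1667 76.8017764523169Traceback (most recent call last):
  File "hd.py", line 7, in <module>
    t=B[B[:,2]>np.percentile(B[:,2],97)-5]; m=(np.percentile(t,2,axis=0)+np.percentile(t,98,axis=0))/2
               ~~~~~~~~~~~~~^^^^^^^^^^^
    return _quantile_unchecked(
        a, q, axis, out, overwrite_input, method, keepdims, weights)
    return _ureduce(a,
                    func=_quantile_ureduce_func,
    ...<5 lines>...
                    overwrite_input=overwrite_input,
                    method=method)
    r = func(a, **kwargs)
    result = _quantile(arr,
                       quantiles=q,
    ...<2 lines>...
                       out=out,
                       weights=wgt)
    slices_having_nans = np.isnan(arr[-1, ...])
                                  ~~~^^^^^^^^^
IndexError: index -1 is out of bounds for axis 0 with size 0
```

View pics/p15scene.png

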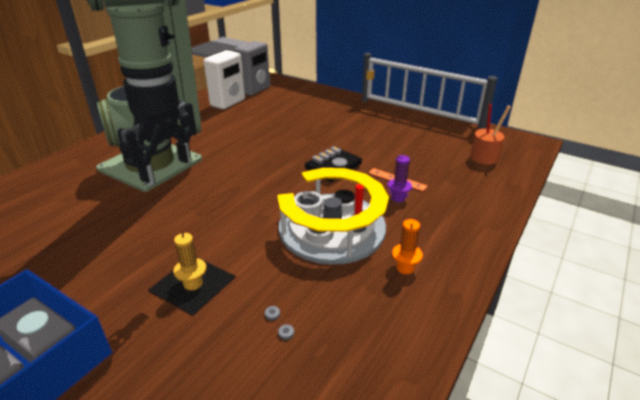

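View pics/p15wrist.png

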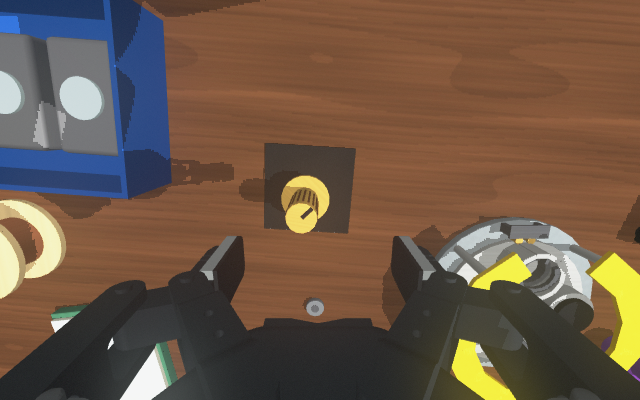

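View pics/p15side.png

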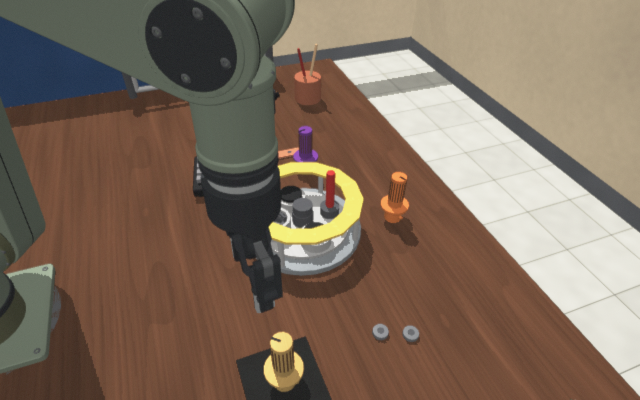

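The head stands upright near the pad's middle (scene (188,262)), the seals are unchanged at (381,331) and (411,333), and the hand is well clear. One last check that the handle, and so the socket, hasn't moved, then I'll hand in.

Run:
```python
from h import *
for n in ['side','scene']:
    s=snapshot(n);P=cloud(s);h=cv2.cvtColor(s['frame'],cv2.COLOR_RGB2HSV)
    R=P[((h[...,0]<6)|(h[...,0]>174))&(h[...,1]>130)&(P[...,2]>92)&(P[...,2]<140)&(np.hypot(P[...,0]-584,P[...,1]-30)<95)]
    print(n,len(R),R.mean(0))
print(get_state()['qvel'].round(3)); print(env.job_done())
```

```text
side 152 [643.20229546  27.76904544 114.92210935]
scene 151 [648.96386666  29.30098511 116.56068341]
[-0.001 -0.004 -0.     0.001  0.001 -0.   ]
the job is handed in; nothing more can be done
None
```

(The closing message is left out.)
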